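# Check a cast silicone mould with the hardness gauge

## Task

Pull the organiser's tilt-out bin fully down, take the hardness gauge out of it and push the bin fully shut again. Then stand the gauge upright inside the ring marked on the silicone mould and push it down lightly, just until its spring probe is in and its foot sits flat, without shifting the mould. Finish while still holding the gauge pressed there (a push of about 5 to 10 N), so that the dial can be read, and leave the other things on the table alone.

Things in the scene. Friction and masses are not known exactly. Their poses are not given: they have to be found in the camera images.
- tilt_bin (a joint): tilt-out bin, upper half of the organiser. Its wooden front (180 mm wide, 153 mm high, 10 mm thick) turns about a level hinge along its lower edge. 0 = shut, front upright; 0.75 rad = fully down against its stop, top leaning out to the user. Stiff hinge: it stays where it is left, 2 to 4 N at the pull moves it.
- bin_hinge (a point): middle of the bin's hinge line, 88 mm above the table, on the back face of the bin's front. Its frame turns with the bin; with the bin shut x points to the organiser's back, y along the hinge to the left (for a user facing the front), z up. Opening turns the bin's top towards -x.
- bin_pull (a point): grip point of the bin's pull: a wooden tab sticking out from the middle of the front's upper edge, 34 mm wide (along the hinge), 13 mm thick, end 44 mm out from the front face; pinch its two sides from above. The point is mid-thickness, 26 mm out from the front face; in the frame of bin_hinge at (-36, 0, 140.5) mm. Axes as bin_hinge.
- organiser: small wooden bench organiser, 180 mm wide, 120 mm deep, 246 mm tall, fixed to the table; the drawer front below the bin is fixed too. Origin under its middle, front towards its -x, z up; the hinge lies 60 mm before the origin, 88 mm up.
- gauge: pocket hardness gauge, 104 mm long, 0.11 to 0.2 kg: barrel with flat foot (18 mm diameter, 28 mm long), round dial case above (40 mm diameter, 22 mm thick, dial on its -x side), black knob on top. Origin: middle of the foot, z up the axis to the knob. It stands 26 mm deep in a socket (0.8 mm play) in the bin; with the bin fully down it leans 0.3 to 0.42 rad to the user; draw it out along its axis.
- gauge_foot (a point): middle of the gauge's flat foot; same point and axes as gauge. In the frame of bin_hinge it starts at (25, 0, 30) mm and turns with the bin.
- gauge_knob (a point): middle of the gauge's round knob (18 mm diameter, 36 mm tall, to be held from above along the gauge's axis), 86 mm above the foot on its axis; axes as gauge
- gauge_probe (a joint): spring probe: 5 mm steel pin that sticks out 4 mm below the middle of the foot. 0 = out, 0.004 m = in, level with the foot. It starts to give at 1.4 N and is fully in at 4.2 N; any more force goes through the rigid foot.
- mould: loose block of cured pale silicone lying on the table, 150 x 72 x 22 mm, 0.3 kg, with two round cavities (45 mm diameter, 15 mm deep) and one flat end. Origin under its middle, x along its length to the flat end, z up.
- mould_spot (a point): centre of the test spot on the mould's upper face, 22 mm above the table: a thin dark ring, 33 mm diameter, on the flat end, 51.5 mm from the middle of the mould along its +x. Axes as the mould's.
- wax_cake_a: round cake of beeswax, 44 mm diameter, 14 mm high; a bystander. Origin under its middle.
- wax_cake_b: a second such cake of beeswax; a bystander. Origin under its middle.
- tape_roll: roll of paper tape lying flat, 96 mm diameter, 25 mm high; a bystander. Origin under its middle.
- candle_pot: small candle in a round pot, 81 mm diameter, 73 mm high; a bystander. Origin under its middle.

How it is judged:
By the outcome, as a careful person would: the job done as asked, in the order asked, and still so for the second after the job is handed in, while the arm keeps its last pose, push and grip.
It also fails if it takes over 67 s, if anything falls off the work surface, if the arm or the gripper's body presses on something with over 40 N, if the wrist force passes 120 N, or if a joint passes its speed limit or range.

## Robot

A 7-joint arm with a two-finger parallel gripper is mounted at the origin on a cart in front of the work surface, level with it; the furniture and walls round the work are solid. World frame = base frame: x ahead of the robot, y to its left, z up, the work surface at z = 0. Lengths are in mm, angles in rad, forces in N, time in s.
With the tool pointing down it reaches from about 400 to 875 mm from the base axis. Payload 6.5 kg.
Tool frame: the origin (TCP) lies on the centre line of the jaws, within the pads' length; the fingertips stand 11 mm ahead of it and the grasp point (between the pads) lies 8 mm behind it; x points along the fingers, y is the direction in which the jaws open and shut, and the axes are right-handed (so a half turn about x gives the same grasp; the last joint's range is limited). The gripper opens to 88 mm and grips with 3 to 60 N. Pads are 18 mm wide; open, the fingers measure 123 mm over their backs; the gripper's body (75 mm by 187 mm) begins 45 mm behind the grasp point.
Start: joints at [1.106, 0.536, -0.004, 1.538, 0.003, 1.067, -0.071], TCP at [252.399, -598.987, 249.716] pointing down, gripper open.
Joint ranges: [-2.7, 2.7], [-0.37, 2.16], [-1.27, 1.26], [0.24, 2.4], [-1.31, 4.45], [0.19, 1.91], [-2.76, 2.76]. Speed limits (rad/s): [2.39, 2.39, 3.14, 3.14, 3.14, 3.14, 3.14].

## Interface

Orientations are given as a rotation vector (axis times angle).
In Python, from plant import arm gives the robot as it stands.
- The arm moves only by the tool jog_arm, never from a script. Its argument "rows" is a list of rows, each an object with "dp": the shift along the world's x, y, z in mm, a list of three; "dr": the turn, a rotation vector about the world's x, y, z in rad, a list of three; "grip": the closure, from 0 (fully open) to 1 (shut). In form: [{"dp": [x, y, z], "dr": [ax, ay, az], "grip": grip}, ...]. A call has exactly 5 rows; each row shifts and turns the commanded pose from where the row before left it; what a row does not reach is not made up. A row lasts 1/12 s, in which the tool goes at most 41.7 mm and 7.16 degrees, less where a joint would pass 70% of its speed; a pose out of reach is approached as far as the arm can. A call with a gripper value outside its range is refused whole. The fingers move at their own pace and stop on an object; "grip_force" is the grip in N (left out, the last holds). Time passes only in rows, so rows that do not move let the fingers close, or fill a call up. It gives the time, the measured TCP pose, the force and the opening at its end, in the units of the state.
- arm.get_obs(): the state, without advancing time (a new reading comes with each control period).
- arm.camera(name): name is "side" or "top"; returns a dict with "img" (384x512x3 uint8, blue, green, red), "camera_matrix" (3x3 intrinsics, pixels), "rvec" (rotation vector, rad) and "tvec" (3), from world to camera coordinates, as OpenCV has them. Camera axes: x right, y down, z forward; pixel columns grow to the right and rows downward; lengths in mm; the calibration is good to about 2 mm. A picture is of the moment at which its call begins. There is no depth.
- arm.hand_in(): hands the job in, once; it reports no verdict.
Trained networks look in a picture, given as the dict that the camera call returned (one of the last four; its "shot" number tells which), for a name from the list of things; names that differ only in an ending like _2 or _b are one class to them, and where a whole thing is asked for, a point or a joint stands for the part that bears it (a point fixed in the world has none). Each returns a list of dicts, best first, with "conf" (0 to 1); they miss things now and then, are a little off and sometimes report something else, mostly with a low value. They report only what shows in the picture. A call takes as long as a camera call.
- arm.cut_out(picture, query): "mask" (384x512 bool, what is visible of it) and "at" ([column, row] in pixels, amid what is visible of it).
The state is a dict: "time_s": time; "joints": joint angles; "joint_vel": joint speeds; "tau": joint torques, N m; "tool_pos": TCP position; "tool_rot": TCP orientation; "contact_force": force on the tool from outside, world axes, zero at the start; "wrist_torque": the same for the moment, N m; "opening": opening from 0.0 (shut) to 1.0 (fully open).
Only numpy, scipy, OpenCV 4.12 (cv2) and the standard library are available. Lean on these libraries where they do the work, as an engineer would, in place of code of your own. Each camera call takes 0.05 s, during which the arm holds its last target.

## Working session

There is one attempt and no reset: what is moved stays moved. The work goes in short steps, Python scripts to look and compute and a tool call to move; the robot and the scene stay as the last step left them, time stands still between calls to the robot, and variables do not carry over. Pictures are saved under pics/ and viewed, and the job is handed in when it is done.

Besides the shell and the picture viewer there is one more tool, called after ">>>" as name(argument=value, ...) on one line, values as JSON. jog_arm: Moves the arm, as the interface text tells. Its arguments: {"type":"object","properties":{"rows":{"type":"array","items":{"type":"object","properties":{"dp":{"type":"array","items":{"type":"number"}},"dr":{"type":"array","items":{"type":"number"}},"grip":{"type":"number"}}}},"grip_force":{"type":"number"}},"required":["rows"]}

```bash
ls; mkdir -p pics
python3 - <<'E'
from plant import arm
import cv2,json
o=arm.get_obs();print(o)
for n in("side","top"):
    p=arm.camera(n);cv2.imwrite(f"pics/{n}0.png",p["img"]);print(n,p["camera_matrix"],p["rvec"],p["tvec"])
    for q in("tilt_bin","bin_pull","organiser","gauge","gauge_knob","mould","mould_spot","wax_cake_a","tape_roll","candle_pot"):
        print(q,[(round(d["conf"],2),d["at"],int(d["mask"].sum())) for d in arm.cut_out(p,q)][:3])
E
```

```text
pics
{'time_s': 0.0, 'joints': array([ 1.10576737,  0.53714257, -0.00444444,  1.53884724,  0.00260068,
        1.06733328, -0.07120339]), 'joint_vel': array([ 0.00072231, -0.00128754, -0.00135315,  0.00205599, -0.00096761,
        0.00018346,  0.00052564]), 'tau': array([ 1.05917341e-03, -5.70990944e+01,  9.91311371e-01, -2.51609838e+01,
       -5.62669057e-02,  1.79166481e-02,  1.38374894e-04]), 'tool_pos': array([ 252.17767923, -598.44125592,  248.86440987]), 'tool_rot': array([ 2.00249495,  0.40657534, -2.00344051]), 'contact_force': array([-0.18873981, -0.1884389 , -0.31182258]), 'wrist_torque': array([ 0.04916354, -0.04759498,  0.00632214]), 'opening': 0.9991260750571676}
side [[372.05000968   0.         259.52304398]
 [  0.         372.05000968 188.22255787]
 [  0.           0.           1.        ]] [ 1.48400046 -2.29063284  0.68124207] [ 88.52187079 524.24912672 764.04239826]
tilt_bin [(0.9, [276.9, 155.1], 2173)]
bin_pull [(0.83, [278.4, 159.6], 2183)]
organiser [(0.68, [262.3, 149.6], 6670), (0.29, [197.8, 214.6], 183)]
gauge [(0.39, [277.3, 157.0], 2075)]
gauge_knob [(0.28
[... 164 characters left out ...]
], 186)]
tape_roll [(0.77, [336.8, 172.7], 530)]
candle_pot [(0.86, [337.7, 141.1], 698)]
top [[408.33383726   0.         254.58778594]
 [  0.         408.33383726 190.60186765]
 [  0.           0.           1.        ]] [ 2.14378949 -2.17337337  0.21073086] [-135.87880331  566.37910199 1168.55529867]
tilt_bin [(0.61, [284.3, 177.7], 902)]
bin_pull [(0.62, [284.8, 180.5], 997)]
organiser [(0.9, [278.0, 159.0], 4644)]
gauge []
gauge_knob [(0.19, [284.3, 179.7], 942)]
mould [(0.69, [152.3, 215.3], 1242)]
mould_spot [(0.62, [159.9, 216.3], 1248)]
wax_cake_a [(0.72, [198.2, 182.1], 127), (0.47, [182.0, 187.8], 147)]
tape_roll [(0.89, [344.8, 196.0], 369)]
candle_pot [(0.69, [355.2, 165.3], 644)]
```

Run:
```python
import cv2
for n in("side","top"):
    i=cv2.imread(f"pics/{n}0.png")
    c=i[100:300,110:410] if n=="side" else i[90:270,110:410]
    cv2.imwrite(f"pics/{n}0c.png",cv2.resize(c,None,fx=2.6,fy=2.6,interpolation=cv2.INTER_CUBIC))
```

```text
(no output)
```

View pics/side0.png

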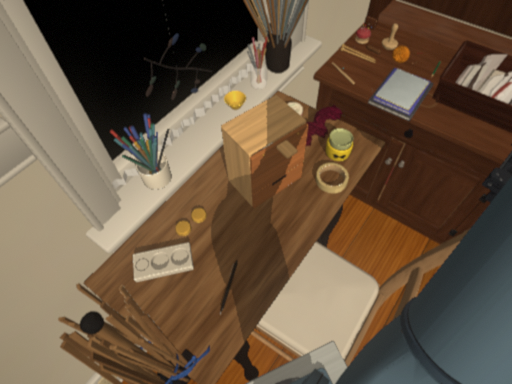

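View pics/top0.png

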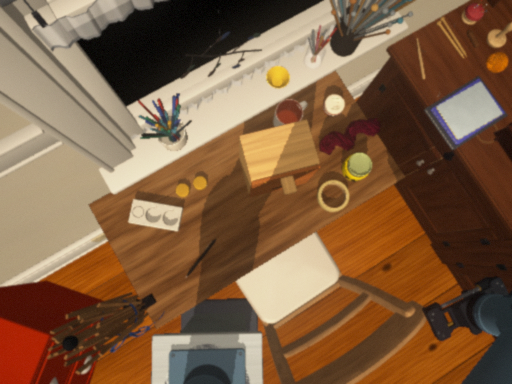

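```bash
sleep 1
```

```text
(no output)
```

View pics/side0c.png

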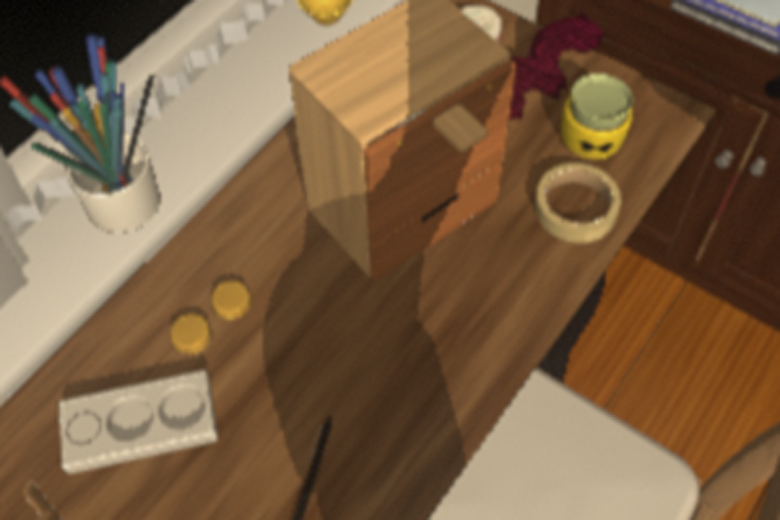

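View pics/top0c.png

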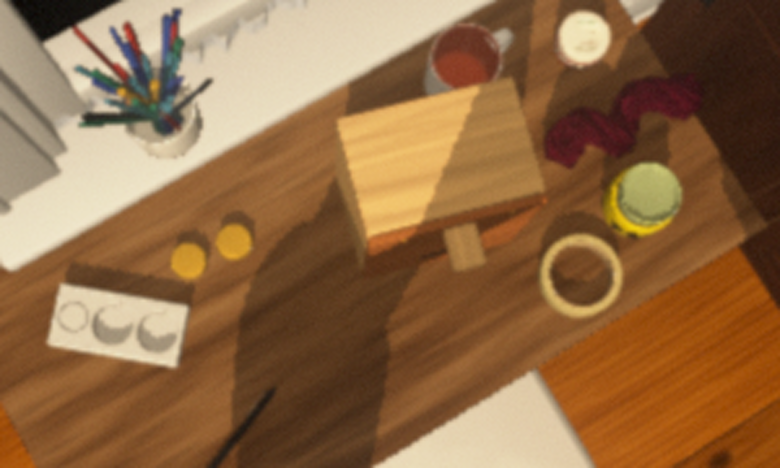

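The side view shows the organiser around (265,150), with its front facing lower right and the pull at (287,149). The mould is at (162,260), with its ring at about (142,264), towards the left end. The cakes are at (183,228) and (198,215), the tape at (332,178) and the pot at (340,142). Next I fit the poses.

```bash
cat > h.py <<'E'
import cv2,numpy as np
from scipy.optimize import least_squares
K={"side":(372.05000968,259.52304398,188.22255787,[1.48400046,-2.29063284,0.68124207],[88.52187079,524.24912672,764.04239826]),
"top":(408.33383726,254.58778594,190.60186765,[2.14378949,-2.17337337,0.21073086],[-135.87880331,566.37910199,1168.55529867])}
def proj(n,P):
    f,cx,cy,r,t=K[n]
    return cv2.projectPoints(np.array(P,float).reshape(-1,3),np.array(r),np.array(t),np.array([[f,0,cx],[0,f,cy],[0,0,1]]),None)[0].reshape(-1,2)
def ray(n,uv,z):
    f,cx,cy,r,t=K[n];R=cv2.Rodrigues(np.array(r))[0];c=-R.T@np.array(t)
    d=R.T@np.array([(uv[0]-cx)/f,(uv[1]-cy)/f,1]);return c+d*(z-c[2])/d[2]
def xf(p,L):
    L=np.array(L,float);c,s=np.cos(p[2]),np.sin(p[2])
    return np.c_[p[0]+c*L[:,0]-s*L[:,1],p[1]+s*L[:,0]+c*L[:,1],L[:,2]]
E
python3 - <<'E'
from h import *
S=lambda u,v:(110+u/2.6,100+v/2.6); T=lambda u,v:(110+u/2.6,90+v/2.6)
org=[("side",S(290,70),(60,90,246)),("side",S(365,138),(-60,90,246)),("side",S(305,205),(60,90,0)),
("side",S(372,277),(-70,90,0)),
("top",T(338,118),(60,90,246)),("top",T(516,80),(60,-90,246)),("top",T(545,190),(-60,-90,246)),("top",T(368,238),(-60,90,246)),
("top",T(486,263),(-114,-17,235)),("top",T(455,270),(-114,17,235))]
mld=[("side",S(60,403),(75,36,22)),("side",S(207,372),(-75,36,22)),("side",S(215,432),(-75,-36,22)),("side",S(64,462),(75,-36,22)),("side",S(84,427),(51.5,0,22)),
("top",T(60,285),(75,36,22)),("top",T(189,303),(-75,36,22)),("top",T(180,360),(-75,-36,22)),("top",T(48,345),(75,-36,22)),("top",T(73,317),(51.5,0,22))]
def fit(C,x0):
    f=lambda p:np.concatenate([proj(n,xf(p,[L]))[0]-uv for n,uv,L in C])
    r=min((least_squares(f,[*x0,y],loss="soft_l1") for y in np.arange(-3,3.2,.75)),key=lambda r:r.cost)
    print(r.x.round(3));print(f(r.x).reshape(-1,2).round(1).tolist());return r.x
print(ray("top",(278,159),246),ray("top",(154,215),22))
a=fit(org,ray("top",(278,159),246)[:2]);print("hinge",xf(a,[(-60,0,88)]),"pull",xf(a,[(-96,0,228.5)]))
# mirrored ordering check for mould: sign
mld2=[(n,uv,(L[0],-L[1],L[2])) for n,uv,L in mld]
for m in(mld,mld2):
  b=fit(m,ray("top",(154,215),22)[:2]);print("spot",xf(b,[(51.5,0,22)]))
for n,uv in(("side",S(84,427)),("top",T(73,317))):print(ray(n,uv,22))
for q,s,t,h in(("cakea",(230,300),(234,241),14),("cakeb",(190,333),(189,260),14),("tape",(580,200),(582,276),25),("pot",(602,98),(648,192),73)):print(q,ray("side",S(*s),h).round(),ray("top",T(*t),h).round())
# where's camera up/sanity
for p in((0,0,0),(300,-600,250),(500,0,0)):print(p,proj("top",[p]),proj("side",[p]))
E
```

```text
[ 613.24533352 -195.77611404  246.        ] [497.92019347 156.65065868  22.        ]
[ 638.942 -202.027   -6.053]
[[-0.9, -2.8], [-1.3, 0.8], [1.5, 1.7], [1.2, 3.3], [-0.1, -0.6], [-0.4, -1.8], [1.0, 0.3], [-0.1, -1.5], [0.8, 0.3], [-0.3, 0.8]]
hinge [[ 580.52580287 -215.721977     88.        ]] pull [[ 545.47612098 -223.93902022  228.5       ]]
[516.413 151.763  33.145]
[[6.4, 25.3], [2.8, 7.0], [-12.3, -36.4], [-6.0, -19.7], [0.2, -0.0], [-0.9, 25.4], [-0.1, 9.8], [-0.2, -35.6], [0.6, -21.4], [0.4, -0.2]]
spot [[508.2915182  202.61905095  22.        ]]
[498.642 151.595  32.817]
[[-0.5, -1.0], [-0.4, -2.1], [0.5, -0.5], [-0.3, 2.0], [0.3, 0.2], [0.1, -0.6], [0.1, 0.3], [-0.8, 2.1], [-0.1, 0.1], [0.5, 0.1]]
spot [[507.33547839 202.35550725  22.        ]]
[508.3322795  203.01685402  22.        ]
[507.73042008 203.88037742  22.        ]
cakea [591.  23.  14.] [596.  21.  14.]
cakeb [570.  75.  14.] [574.  74.  14.]
tape [ 544. -383.   25.] [ 548. -386.   25.]
pot [ 633. -456.   73.] [ 637. -455.   73.]
(0, 0, 0) [[207.10700927 388.51441173]] [[302.62871843 443.50537086]]
(300, -600, 250) [[447.2424688  283.18340027]] [[487.02186024 166.83341717]]
(500, 0, 0) [[207.31030376 214.34473221]] [[217.97326168 241.21227987]]
```

```bash
cat >> h.py <<'E'
from scipy.spatial.transform import Rotation as Ro
A=np.array([638.942,-202.027,2*np.pi-6.053]); yaw=A[2]
H=xf(A,[(-60,0,88)])[0]; Rz=Ro.from_euler('z',yaw).as_matrix()
def bin2w(p,th): # bin_hinge frame at angle th -> world
    return H+Rz@(Ro.from_euler('y',-th).as_matrix()@np.array(p,float))
def toolR(tilt,flip=False): # tool x = (sin t,0,-cos t) in org frame; y along hinge
    x=np.array([np.sin(tilt),0,-np.cos(tilt)]);y=np.array([0,-1. if flip else 1.,0]);z=np.cross(x,y)
    return Rz@np.c_[x,y,z]
def need(o,pos,R):
    d=np.array(pos)-o["tool_pos"];dr=(Ro.from_matrix(R)*Ro.from_rotvec(o["tool_rot"]).inv()).as_rotvec()
    return d.round(1),dr.round(3)
E
python3 - <<'E'
from h import *
from plant import arm
o=arm.get_obs();print(Ro.from_rotvec(o["tool_rot"]).as_matrix().round(3))
p=bin2w((-36,0,140.5),0);print(p)
for f in(0,1):print(need(o,p+[0,0,80],toolR(0,f)))
E
```

```text
[[-0.     0.388 -0.922]
 [-0.    -0.922 -0.388]
 [-1.     0.     0.   ]]
[ 545.47408329 -223.93016291  228.5       ]
(array([293.1, 375.1,  58.8]), array([0.   , 0.   , 2.973]))
(array([293.1, 375.1,  58.8]), array([ 0.   , -0.   , -0.169]))
```

>>> jog_arm(rows=[{"dp": [19.5,25,3.9],"dr": [0,0,-0.0113],"grip": 0},{"dp": [19.5,25,3.9],"dr": [0,0,-0.0113],"grip": 0},{"dp": [19.5,25,3.9],"dr": [0,0,-0.0113],"grip": 0},{"dp": [19.5,25,3.9],"dr": [0,0,-0.0113],"grip": 0},{"dp": [19.5,25,3.9],"dr": [0,0,-0.0113],"grip": 0}], grip_force=15)

```text
time_s: 1.52
tool_pos: [350.6, -472.7, 269.5]
tool_rot: [2.036, 0.351, -2.036]
contact_force: [0.0, 0.3, 0.9]
opening: 1.001
```

>>> jog_arm(rows=[{"dp": [19.5,25,3.9],"dr": [0,0,-0.0113],"grip": 0.25},{"dp": [19.5,25,3.9],"dr": [0,0,-0.0113],"grip": 0.25},{"dp": [19.5,25,3.9],"dr": [0,0,-0.0113],"grip": 0.25},{"dp": [19.5,25,3.9],"dr": [0,0,-0.0113],"grip": 0.25},{"dp": [19.5,25,3.9],"dr": [0,0,-0.0113],"grip": 0.25}])

```text
time_s: 1.93
tool_pos: [448.2, -347.7, 289.1]
tool_rot: [2.069, 0.297, -2.068]
contact_force: [-0.4, 0.2, -0.4]
opening: 0.75
```

>>> jog_arm(rows=[{"dp": [19.5,25,3.9],"dr": [0,0,-0.0113],"grip": 0.25},{"dp": [19.5,25,3.9],"dr": [0,0,-0.0113],"grip": 0.25},{"dp": [19.5,25,3.9],"dr": [0,0,-0.0113],"grip": 0.25},{"dp": [19.5,25,3.9],"dr": [0,0,-0.0113],"grip": 0.25},{"dp": [19.5,25,3.9],"dr": [0,0,-0.0113],"grip": 0.25}])

```text
time_s: 2.35
tool_pos: [545.7, -222.7, 308.6]
tool_rot: [2.1, 0.241, -2.1]
contact_force: [0.3, -0.0, -0.3]
opening: 0.751
```

```bash
cat > look.py <<'E'
import sys
from h import *
from plant import arm
o=arm.get_obs();print(round(o["time_s"],2),o["tool_pos"].round(1),o["joints"].round(2),o["contact_force"].round(2),round(float(o["opening"]),3))
tag=sys.argv[1]
if tag!="-":
  ims=[]
  cw=[int(v) for v in sys.argv[2:10]] # side u0 v0 top u0 v0 size
  for k,n in enumerate(("side","top")):
    p=arm.camera(n);cv2.imwrite(f"pics/{tag}_{n}_raw.png",p["img"])
    u,v=cw[2*k:2*k+2];s=cw[4]
    ims.append(cv2.resize(p["img"][v:v+s,u:u+s],(400,400),interpolation=cv2.INTER_CUBIC))
  cv2.imwrite(f"pics/{tag}.png",np.hstack(ims))
E
python3 look.py a 190 70 200 80 150
python3 - <<'E'
from h import *
from plant import arm
o=arm.get_obs();print(need(o,bin2w((-36,0,140.5),0)-[0,0,8],toolR(0,1)))
E
```

```text
2.35 [ 545.7 -222.7  308.6] [ 0.41  0.38 -0.13  1.63  0.05  1.13 -1.08] [ 0.32 -0.02 -0.27] 0.751
(array([ -3.2,  -6.2, -88.5]), array([-0.003,  0.003, -0.008]))
```

View pics/a.png

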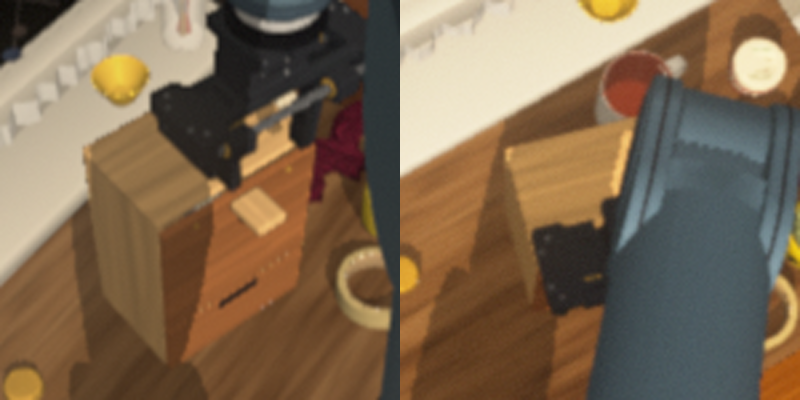

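The side view shows the gripper above the organiser, with the pull at about (287,149) in the full image. I'm re-reading the pose now that the arm has settled.

>>> jog_arm(rows=[{"dp": [0,0,-10],"dr": [0,0,0],"grip": 0.25},{"dp": [0,0,-10],"dr": [0,0,0],"grip": 0.25},{"dp": [0,0,-5],"dr": [0,0,0],"grip": 0.25},{"dp": [0,0,0],"dr": [0,0,0],"grip": 0.25},{"dp": [0,0,0],"dr": [0,0,0],"grip": 0.25}])

```text
time_s: 2.87
tool_pos: [543.9, -224.9, 282.4]
tool_rot: [2.099, 0.241, -2.103]
contact_force: [-0.1, 0.2, 0.2]
opening: 0.751
```

Run:
```python
from h import *
from plant import arm
o=arm.get_obs();print(o["tool_pos"],need(o,bin2w((-36,0,140.5),0)-[0,0,8],toolR(0,1)))
```

```text
[ 543.91089946 -224.93282202  282.40596491] (array([  1.6,   1. , -61.9]), array([-0.   , -0.002,  0.003]))
```

>>> jog_arm(rows=[{"dp": [0.5,0.5,-14],"dr": [0,0,0],"grip": 0.25},{"dp": [0.5,0.5,-14],"dr": [0,0,0],"grip": 0.25},{"dp": [0.5,0,-14],"dr": [0,0,0],"grip": 0.25},{"dp": [0,0,-12],"dr": [0,0,0],"grip": 0.25},{"dp": [0,0,-8],"dr": [0,0,0],"grip": 0.25}])

```text
time_s: 3.28
tool_pos: [545.9, -223.3, 220.1]
tool_rot: [2.1, 0.242, -2.101]
contact_force: [0.6, 0.4, 1.2]
opening: 0.749
```

>>> jog_arm(rows=[{"dp": [0,0,0],"dr": [0,0,0],"grip": 0.4},{"dp": [0,0,0],"dr": [0,0,0],"grip": 1},{"dp": [0,0,0],"dr": [0,0,0],"grip": 1},{"dp": [0,0,0],"dr": [0,0,0],"grip": 1},{"dp": [0,0,0],"dr": [0,0,0],"grip": 1}], grip_force=12)

```text
time_s: 3.7
tool_pos: [546.8, -223.1, 222.0]
tool_rot: [2.101, 0.241, -2.098]
contact_force: [-0.3, 0.4, -0.6]
opening: 0.397
```

```bash
python3 look.py b 190 70 200 80 150
python3 - <<'E'
from h import *
p0=bin2w((-36,0,140.5),0)
# tool TCP in bin frame: 8 below grasp
prev=bin2w((-36,0,132.5),0)
for k in range(1,16):
    q=bin2w((-36,0,132.5),k*.05);print(k,round(k*.05,2),(q-prev).round(1));prev=q
print(Rz@np.array([0,-.05,0]))
E
```

```text
3.7 [ 546.8 -223.1  222. ] [ 0.41  0.47 -0.13  1.72  0.07  0.95 -1.09] [-0.29  0.37 -0.62] 0.397
1 0.05 [-6.4 -1.5 -2. ]
2 0.1 [-6.3 -1.5 -2.3]
3 0.15 [-6.2 -1.4 -2.6]
4 0.2 [-6.  -1.4 -2.9]
5 0.25 [-5.9 -1.4 -3.2]
6 0.3 [-5.7 -1.3 -3.5]
7 0.35 [-5.6 -1.3 -3.8]
8 0.4 [-5.4 -1.3 -4.1]
9 0.45 [-5.2 -1.2 -4.4]
10 0.5 [-4.9 -1.2 -4.6]
11 0.55 [-4.7 -1.1 -4.9]
12 0.6 [-4.5 -1.  -5.1]
13 0.65 [-4.2 -1.  -5.3]
14 0.7 [-3.9 -0.9 -5.5]
15 0.75 [-3.7 -0.9 -5.7]
[ 0.0114079  -0.04868121  0.        ]
```

View pics/b.png

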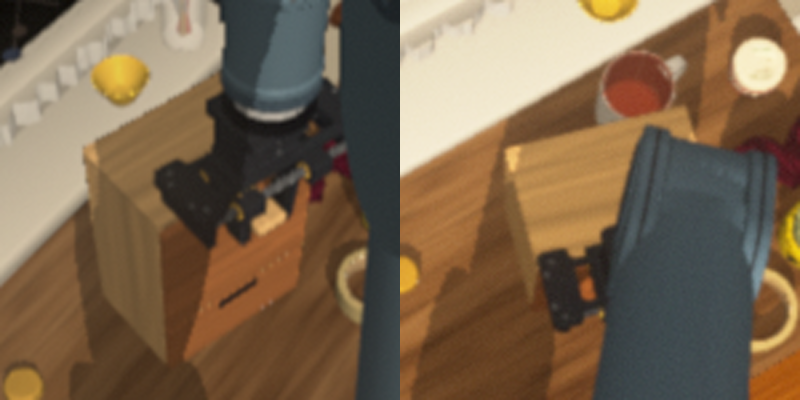

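The fingers hold the pull (opening 35 mm). I'll pull along the arc, tilting with the bin.

>>> jog_arm(rows=[{"dp": [-6.4,-1.5,-2],"dr": [0.0114,-0.0487,0],"grip": 1},{"dp": [-6.3,-1.5,-2.3],"dr": [0.0114,-0.0487,0],"grip": 1},{"dp": [-6.2,-1.4,-2.6],"dr": [0.0114,-0.0487,0],"grip": 1},{"dp": [-6,-1.4,-2.9],"dr": [0.0114,-0.0487,0],"grip": 1},{"dp": [-5.9,-1.4,-3.2],"dr": [0.0114,-0.0487,0],"grip": 1}])

```text
time_s: 4.22
tool_pos: [516.8, -230.4, 209.5]
tool_rot: [2.364, 0.271, -1.826]
contact_force: [4.1, 1.2, -2.9]
opening: 0.385
```

```bash
python3 look.py c 190 70 200 80 150
python3 - <<'E'
from h import *
from plant import arm
o=arm.get_obs();print(need(o,bin2w((-36,0,132.5),.25),toolR(.25,1)),o["wrist_torque"].round(2))
E
```

```text
4.22 [ 516.8 -230.4  209.5] [ 0.61  0.37 -0.23  1.96 -0.12  0.62 -0.85] [ 4.06  1.21 -2.87] 0.385
(array([ 1.2,  0. , -0.3]), array([-0.   , -0.001,  0.003])) [-0.19  0.33  0.14]
```

View pics/c.png

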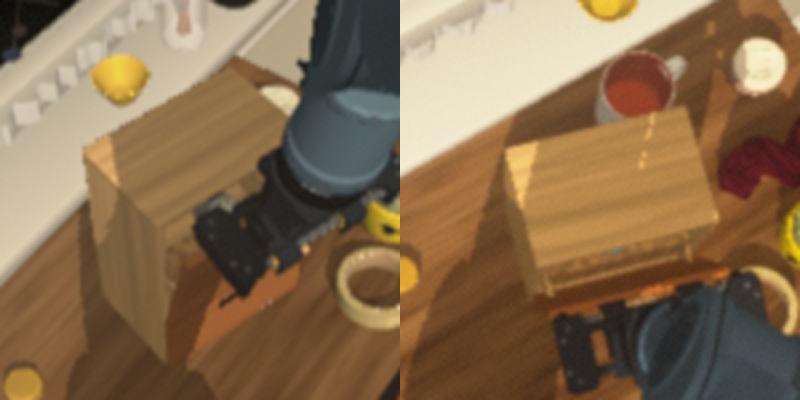

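The bin follows the arm: the top edge is out about 0.25 rad and the gauge shows inside. The wrist joint is nearing its limit, so I'll tilt less from here.

Run:
```python
from h import *
def P(th,t):return bin2w((-36,0,140.5),th)+8*toolR(t,1)[:,0]
prev=P(.25,.25)
for th,t in((.3,.3),(.35,.35),(.4,.4),(.45,.425),(.5,.45),(.55,.47),(.6,.48),(.65,.49),(.7,.49),(.75,.49),(.78,.49)):
    q=P(th,t);print(th,t,(q-prev).round(1),q.round(1));prev=q
```

```text
0.3 0.3 [-5.7 -1.3 -3.5] [ 508.9 -232.5  203.9]
0.35 0.35 [-5.6 -1.3 -3.8] [ 503.4 -233.8  200.1]
0.4 0.4 [-5.4 -1.3 -4.1] [ 498.  -235.1  196. ]
0.45 0.425 [-5.3 -1.2 -4.5] [ 492.7 -236.3  191.6]
0.5 0.45 [-5.1 -1.2 -4.7] [ 487.6 -237.5  186.8]
0.55 0.47 [-4.9 -1.1 -5. ] [ 482.7 -238.6  181.8]
0.6 0.48 [-4.7 -1.1 -5.3] [ 478.  -239.8  176.5]
0.65 0.49 [-4.5 -1.  -5.5] [ 473.5 -240.8  171. ]
0.7 0.49 [-4.2 -1.  -5.8] [ 469.3 -241.8  165.2]
0.75 0.49 [-4.  -0.9 -6. ] [ 465.3 -242.7  159.2]
0.78 0.49 [-2.2 -0.5 -3.7] [ 463.1 -243.2  155.5]
```

>>> jog_arm(rows=[{"dp": [-5.7,-1.3,-3.5],"dr": [0.0114,-0.0487,0],"grip": 1},{"dp": [-5.6,-1.3,-3.8],"dr": [0.0114,-0.0487,0],"grip": 1},{"dp": [-5.4,-1.3,-4.1],"dr": [0.0114,-0.0487,0],"grip": 1},{"dp": [-5.3,-1.2,-4.5],"dr": [0.0057,-0.0243,0],"grip": 1},{"dp": [-5.1,-1.2,-4.7],"dr": [0.0057,-0.0243,0],"grip": 1}])

```text
time_s: 4.73
tool_pos: [489.4, -237.2, 188.7]
tool_rot: [2.547, 0.293, -1.595]
contact_force: [-0.7, 0.9, 3.5]
opening: 0.385
```

```bash
python3 look.py -
```

```text
4.73 [ 489.4 -237.2  188.7] [ 0.93  0.37 -0.46  2.12 -0.4   0.38 -0.46] [-0.67  0.88  3.49] 0.385
```

>>> jog_arm(rows=[{"dp": [-4.9,-1.1,-5],"dr": [0.0046,-0.0195,0],"grip": 1},{"dp": [-4.7,-1.1,-5.3],"dr": [0.0023,-0.0097,0],"grip": 1},{"dp": [-4.5,-1,-5.5],"dr": [0.0023,-0.0097,0],"grip": 1},{"dp": [-4.2,-1,-5.8],"dr": [0,0,0],"grip": 1},{"dp": [-4,-0.9,-6],"dr": [0,0,0],"grip": 1}])

```text
time_s: 5.15
tool_pos: [467.1, -242.7, 160.4]
tool_rot: [2.581, 0.296, -1.547]
contact_force: [1.5, -2.3, 7.7]
opening: 0.38
```

>>> jog_arm(rows=[{"dp": [-1.1,-0.2,-2],"dr": [0,0,0],"grip": 1},{"dp": [-1.1,-0.2,-2],"dr": [0,0,0],"grip": 1},{"dp": [0,0,0],"dr": [0,0,0],"grip": 1},{"dp": [0,0,0],"dr": [0,0,0],"grip": 1},{"dp": [0,0,0],"dr": [0,0,0],"grip": 1}])

```text
time_s: 5.57
tool_pos: [466.4, -242.9, 157.5]
tool_rot: [2.581, 0.296, -1.543]
contact_force: [-1.1, -1.4, 10.1]
opening: 0.379
```

```bash
python3 look.py d 190 70 200 80 150
```

```text
5.57 [ 466.4 -242.9  157.5] [ 1.09  0.44 -0.57  2.18 -0.48  0.27 -0.29] [-1.12 -1.39 10.13] 0.379
```

View pics/d.png

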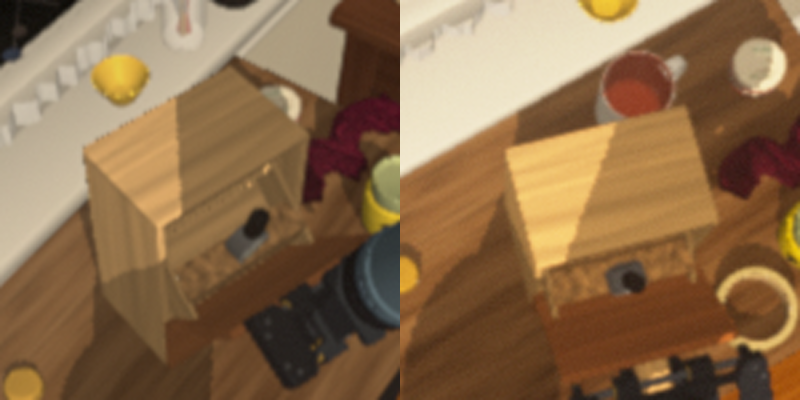

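>>> jog_arm(rows=[{"dp": [-1.1,-0.2,-2],"dr": [0,0,0],"grip": 1},{"dp": [-0.5,-0.2,-2],"dr": [0,0,0],"grip": 1},{"dp": [0,0,0],"dr": [0,0,0],"grip": 1},{"dp": [0,0,0],"dr": [0,0,0],"grip": 1},{"dp": [0,0,0],"dr": [0,0,0],"grip": 1}])

```text
time_s: 6.08
tool_pos: [465.7, -243.1, 154.2]
tool_rot: [2.581, 0.296, -1.541]
contact_force: [1.0, -0.1, 13.2]
opening: 0.381
```

>>> jog_arm(rows=[{"dp": [0,0,1],"dr": [0,0,0],"grip": 0.4},{"dp": [0,0,1],"dr": [0,0,0],"grip": 0.3},{"dp": [0,0,1],"dr": [0,0,0],"grip": 0.25},{"dp": [0,0,0],"dr": [0,0,0],"grip": 0.25},{"dp": [0,0,0],"dr": [0,0,0],"grip": 0.25}])

```text
time_s: 6.5
tool_pos: [462.2, -242.0, 154.7]
tool_rot: [2.58, 0.299, -1.549]
contact_force: [-0.7, 0.2, 0.2]
opening: 0.731
```

```bash
python3 look.py -
python3 - <<'E'
from h import *
from plant import arm
for n in("side","top"):
    p=arm.camera(n)
    cv2.imwrite(f"pics/g_{n}.png",p["img"])
    for q in("gauge","gauge_knob"):
        for d in arm.cut_out(p,q)[:2]:
            m=d["mask"];ys,xs=np.nonzero(m);print(n,q,round(d["conf"],2),d["at"],m.sum(),xs.min(),xs.max(),ys.min(),ys.max())
    c={"side":(262,130),"top":(265,165)}[n];i=p["img"][c[1]:c[1]+45,c[0]:c[0]+45]
    cv2.imwrite(f"pics/gz_{n}.png",cv2.resize(i,(400,400),interpolation=cv2.INTER_NEAREST))
cv2.imwrite("pics/gz.png",np.hstack([cv2.imread("pics/gz_side.png"),cv2.imread("pics/gz_top.png")]))
for L in(.3,.36,.42):
    f=bin2w((25,0,30),.75);ax=-toolR(L,1)[:,0]
    print(L,[(n,proj(n,[f+ax*k for k in(48,68,86,104)]).round(1).tolist()) for n in("side","top")])
E
```

```text
6.5 [ 462.2 -242.   154.7] [ 1.1   0.44 -0.58  2.19 -0.48  0.26 -0.29] [-0.71  0.22  0.24] 0.731
side gauge 0.68 [281.3, 158.8] 208 274 290 148 168
side gauge_knob 0.47 [284.3, 157.3] 181 275 290 148 167
top gauge 0.57 [285.0, 185.5] 170 277 292 178 190
top gauge 0.42 [286.3, 195.9] 2728 251 326 167 223
top gauge_knob 0.72 [285.6, 182.5] 181 277 293 177 190
0.3 [('side', [[282.2, 159.0], [283.9, 155.8], [285.6, 152.8], [287.3, 149.6]]), ('top', [[284.7, 183.0], [286.1, 183.9], [287.3, 184.7], [288.7, 185.5]])]
0.36 [('side', [[282.8, 159.9], [284.9, 157.1], [286.8, 154.4], [288.8, 151.7]]), ('top', [[284.9, 184.0], [286.4, 185.3], [287.7, 186.6], [289.2, 187.9]])]
0.42 [('side', [[283.5, 160.8], [285.8, 158.4], [288.0, 156.1], [290.2, 153.7]]), ('top', [[285.1, 185.0], [286.7, 186.8], [288.1, 188.5], [289.6, 190.2]])]
```

View pics/gz.png

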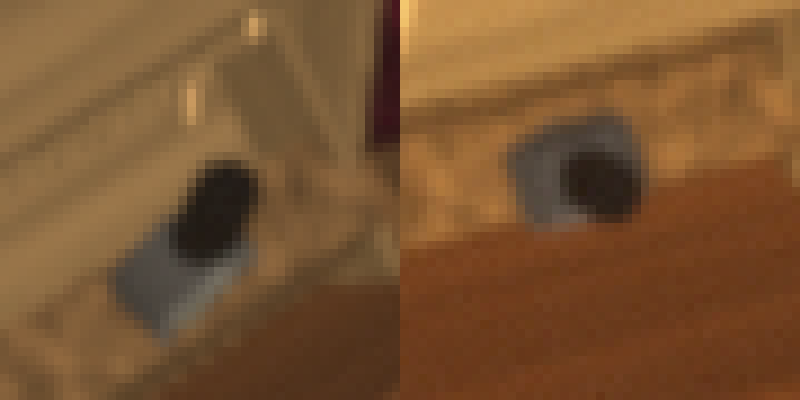

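The bin is at its stop: the push rose to 13 N with little movement. The knob is at about side (286,154) and top (288,186). I'll fit its position and lean from the silhouettes.

```bash
cat > gfit.py <<'E'
from h import *
from scipy.optimize import minimize
t=np.linspace(0,2*np.pi,40,endpoint=False)
knob=np.array([(9*np.cos(a),9*np.sin(a),z) for z in(68,104) for a in t])
case=np.array([(x,20*np.cos(a),48+20*np.sin(a)) for x in(-11,11) for a in t])
def ax3(L): # gauge axes in world: z leaning to -x_org by L
    return Rz@Ro.from_euler('y',-L).as_matrix()
def ren(n,pts,c,S=8,N=45):
    uv=(proj(n,pts)-np.array(c)+.5)*S
    im=np.zeros((N*S,N*S),np.uint8);cv2.fillConvexPoly(im,cv2.convexHull(uv.astype(np.float32)).astype(np.int32).reshape(-1,1,2),255)
    return cv2.resize(im,(N,N),interpolation=cv2.INTER_AREA)/255.
C={"side":(262,130),"top":(265,165)}
if __name__=="__main__":
    obs={}
    for n in C:
        g=cv2.imread(f"pics/g_{n}.png")[C[n][1]:C[n][1]+45,C[n][0]:C[n][0]+45].astype(float)
        v=g.max(2); k=np.clip((95-v)/(95-40),0,1)  # dark knob
        yy,xx=np.mgrid[:45,:45]; 
        u0=proj(n,[bin2w((25,0,30),.75)+ax3(.35)[:,2]*86])[0]-C[n]
        k[(xx-u0[0])**2+(yy-u0[1])**2>81]=0
        sat=(g.max(2)-g.min(2)); gr=(sat<28).astype(float)
        gr[(xx-u0[0])**2+(yy-u0[1])**2>18**2]=0
        w=np.maximum(k,gr)
        obs[n]=(k,w); print(n,k.sum(),w.sum())
        cv2.imwrite(f"pics/m_{n}.png",cv2.resize(np.hstack([k,w])*255,None,fx=6,fy=6))
    def cost(p,kn=True):
        f=bin2w((25,0,30),.75)+Rz@np.array([p[0],p[1],p[3] if len(p)>3 else 0]);R=ax3(p[2]);e=0
        for n in C:
            K1=ren(n,f+knob@R.T,C[n]);W=np.maximum(K1,ren(n,f+case@R.T,C[n]))
            e+=((K1-obs[n][0])**2).sum()+(0.7*((W-obs[n][1])**2).sum())
        return e
    for x0 in([0,0,.3],[0,0,.36],[0,0,.42],[0,0,.36,0]):
        r=minimize(cost,x0,method="Nelder-Mead",options=dict(initial_simplex=np.array([x0]+[[x+(d if i==j else 0) for j,x in enumerate(x0)] for i,d in enumerate([3,3,.05,3][:len(x0)])])))
        f=bin2w((25,0,30),.75)+Rz@np.array([r.x[0],r.x[1],r.x[3] if len(x0)>3 else 0]);print(r.x.round(3),round(r.fun,2),"knob",(f+ax3(r.x[2])[:,2]*86).round(1))
    for L in np.arange(.26,.46,.02):
        r=minimize(lambda q:cost([q[0],q[1],L]),[0,0],method="Nelder-Mead",options=dict(initial_simplex=[[0,0],[3,0],[0,3]]));print(round(L,2),r.x.round(1),round(r.fun,2))
E
python3 gfit.py; python3 -c "
import cv2,numpy as np
cv2.imwrite('pics/m.png',np.vstack([cv2.imread('pics/m_side.png'),cv2.imread('pics/m_top.png')]))"
```

```text
side 78.18181818181819 164.56363636363636
top 59.85454545454545 117.03636363636363
[-0.518  1.27   0.315] 63.09 knob [ 551.7 -221.2  208.8]
[2.078 1.507 0.343] 63.26 knob [ 552.  -220.9  208. ]
[2.717 1.492 0.351] 63.82 knob [ 551.9 -220.9  207.7]
[ 3.857  0.837  0.354 -2.586] 60.83 knob [ 552.9 -221.3  205.1]
0.26 [-4.6  1.2] 70.73
0.28 [-3.5  1.6] 66.45
0.3 [-1.7  1.7] 64.43
0.32 [-0.1  1.9] 64.01
0.34 [1.8 1.3] 63.32
0.36 [3.4 1.4] 64.59
0.38 [5.  1.3] 67.99
0.4 [7. 1.] 73.52
0.42 [8.4 0.9] 81.88
0.44 [9.5 0.4] 92.56[ WARN:0@0.325] global loadsave.cpp:1063 imwrite_ Unsupported depth image for selected encoder is fallbacked to CV_8U.
```

View pics/m.png

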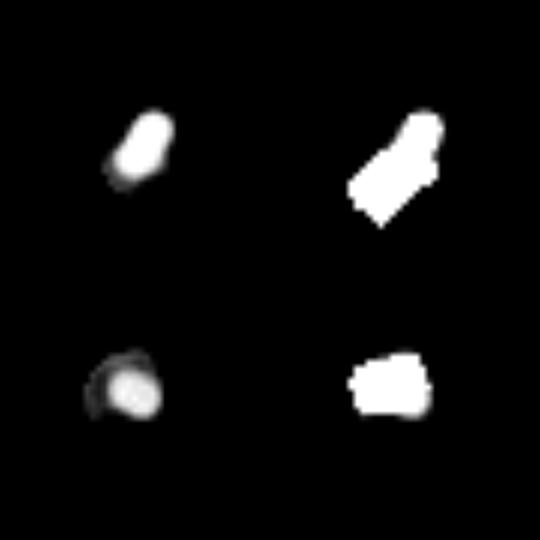

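The lean is about 0.335 rad and the knob is near (552,-221,208). I'll back off the pull and go to a pose above the knob along its axis.

>>> jog_arm(rows=[{"dp": [-10,-2.4,20],"dr": [0,0,0],"grip": 0.25},{"dp": [-10,-2.4,20],"dr": [0,0,0],"grip": 0.25},{"dp": [0,0,30],"dr": [-0.006,0.025,0],"grip": 0.25},{"dp": [10,2,25],"dr": [-0.0114,0.0487,0],"grip": 0.25},{"dp": [20,5,10],"dr": [-0.0114,0.0487,0],"grip": 0.25}])

```text
time_s: 7.22
tool_pos: [471.2, -243.3, 263.2]
tool_rot: [2.469, 0.272, -1.703]
contact_force: [2.0, -0.6, -0.5]
opening: 0.752
```

>>> jog_arm(rows=[{"dp": [20,5,0],"dr": [-0.0068,0.029,0],"grip": 0.3},{"dp": [20,5,0],"dr": [0,0,0],"grip": 0.3},{"dp": [20,5,0],"dr": [0,0,0],"grip": 0.3},{"dp": [0,0,0],"dr": [0,0,0],"grip": 0.3},{"dp": [0,0,0],"dr": [0,0,0],"grip": 0.3}])

```text
time_s: 7.63
tool_pos: [532.7, -224.3, 259.7]
tool_rot: [2.44, 0.284, -1.736]
contact_force: [-0.4, 0.1, -0.3]
opening: 0.698
```

```bash
python3 look.py e 190 70 200 80 150;  python3 - <<'E'
from h import *
from plant import arm
o=arm.get_obs();R=toolR(.335,1);k=np.array([552,-221,208.3])
print(o["tool_pos"],need(o,k-54*R[:,0],R),need(o,k+6*R[:,0],R),R[:,0])
E
```

```text
7.63 [ 532.7 -224.3  259.7] [ 0.77  0.32 -0.41  1.92 -0.12  0.66 -0.86] [-0.42  0.05 -0.33] 0.698
[ 531.26997108 -225.52872751  259.47227301] (array([ 3.4,  0.5, -0.2]), array([-0.   , -0.002,  0.001])) (array([ 22.7,   5. , -56.8]), array([-0.   , -0.002,  0.001])) [ 0.3200976   0.0750113  -0.94441031]
```

View pics/e.png

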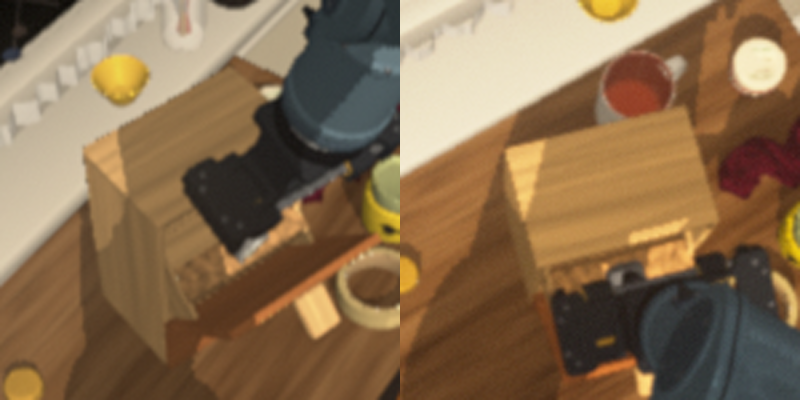

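The bin stays down. The gripper is lined up over the gauge, so I'm descending along its axis.

>>> jog_arm(rows=[{"dp": [3.4,0.5,0],"dr": [0,0,0],"grip": 0.3},{"dp": [3.2,0.8,-9.4],"dr": [0,0,0],"grip": 0.3},{"dp": [3.2,0.8,-9.4],"dr": [0,0,0],"grip": 0.3},{"dp": [3.2,0.8,-9.4],"dr": [0,0,0],"grip": 0.3},{"dp": [0,0,0],"dr": [0,0,0],"grip": 0.3}])

```text
time_s: 8.15
tool_pos: [544.5, -221.4, 229.0]
tool_rot: [2.44, 0.284, -1.741]
contact_force: [-0.2, -0.8, -0.1]
opening: 0.696
```

>>> jog_arm(rows=[{"dp": [3.2,0.8,-9.4],"dr": [0,0,0],"grip": 0.3},{"dp": [3.2,0.8,-9.4],"dr": [0,0,0],"grip": 0.3},{"dp": [3.2,0.8,-9.4],"dr": [0,0,0],"grip": 0.3},{"dp": [0,0,0],"dr": [0,0,0],"grip": 0.3},{"dp": [0,0,0],"dr": [0,0,0],"grip": 0.3}])

```text
time_s: 8.57
tool_pos: [554.8, -219.4, 202.7]
tool_rot: [2.441, 0.283, -1.738]
contact_force: [-0.2, 0.2, 0.3]
opening: 0.703
```

```bash
python3 look.py f 240 100 240 120 100;  python3 - <<'E'
from h import *
from plant import arm
o=arm.get_obs();R=toolR(.335,1);k=np.array([552,-221,208.3])
print(o["tool_pos"],need(o,k+6*R[:,0],R))
E
```

```text
8.57 [ 554.8 -219.4  202.7] [ 0.71  0.42 -0.38  1.93 -0.07  0.54 -0.9 ] [-0.24  0.21  0.27] 0.703
[ 555.18403511 -219.93084761  203.78450739] (array([-1.3, -0.6, -1.2]), array([ 0.   , -0.   ,  0.001]))
```

View pics/f.png

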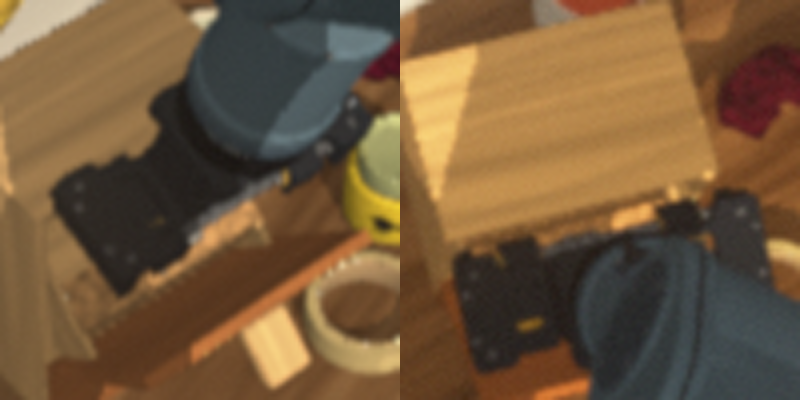

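>>> jog_arm(rows=[{"dp": [-1,-0.5,0],"dr": [0,0,0],"grip": 0.6},{"dp": [0,0,0],"dr": [0,0,0],"grip": 0.7},{"dp": [0,0,0],"dr": [0,0,0],"grip": 0.75},{"dp": [0,0,0],"dr": [0,0,0],"grip": 0.8},{"dp": [0,0,0],"dr": [0,0,0],"grip": 1}], grip_force=8)

```text
time_s: 9.08
tool_pos: [554.0, -220.5, 203.8]
tool_rot: [2.442, 0.281, -1.736]
contact_force: [-0.7, -0.3, 0.2]
opening: 0.351
```

```bash
python3 look.py -
```

```text
9.08 [ 554.  -220.5  203.8] [ 0.71  0.42 -0.38  1.93 -0.07  0.54 -0.9 ] [-0.69 -0.35  0.19] 0.351
```

>>> jog_arm(rows=[{"dp": [0,0,0],"dr": [0,0,0],"grip": 1},{"dp": [0,0,0],"dr": [0,0,0],"grip": 1},{"dp": [0,0,0],"dr": [0,0,0],"grip": 1},{"dp": [0,0,0],"dr": [0,0,0],"grip": 1},{"dp": [0,0,0],"dr": [0,0,0],"grip": 1}])

```text
time_s: 9.5
tool_pos: [554.0, -220.4, 203.6]
tool_rot: [2.441, 0.281, -1.736]
contact_force: [-0.5, -1.2, 0.3]
opening: 0.185
```

```bash
python3 look.py -
```

```text
9.5 [ 554.  -220.4  203.6] [ 0.71  0.42 -0.38  1.93 -0.07  0.54 -0.9 ] [-0.47 -1.23  0.33] 0.185
```

>>> jog_arm(rows=[{"dp": [0,0,0],"dr": [0,0,0],"grip": 1},{"dp": [0,0,0],"dr": [0,0,0],"grip": 1},{"dp": [0,0,0],"dr": [0,0,0],"grip": 1},{"dp": [0,0,0],"dr": [0,0,0],"grip": 1},{"dp": [0,0,0],"dr": [0,0,0],"grip": 1}], grip_force=20)

```text
time_s: 9.92
tool_pos: [554.0, -220.4, 203.6]
tool_rot: [2.441, 0.281, -1.736]
contact_force: [0.9, -1.2, 1.0]
opening: 0.183
```

```bash
python3 look.py h 240 100 240 120 100
```

```text
9.92 [ 554.  -220.4  203.6] [ 0.71  0.42 -0.38  1.93 -0.07  0.54 -0.9 ] [ 0.89 -1.25  0.99] 0.183
```

View pics/h.png

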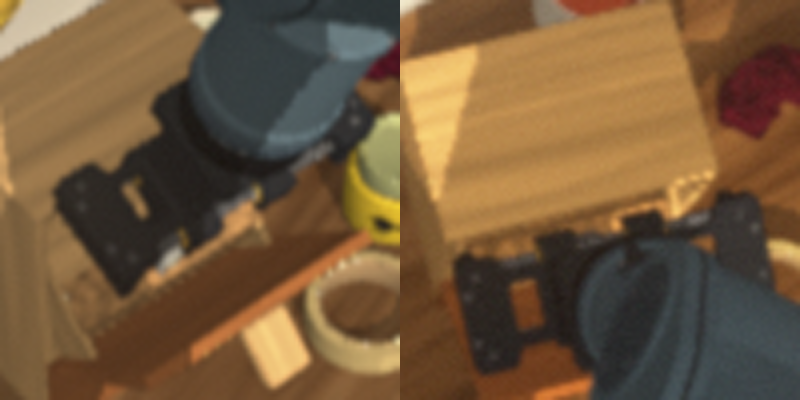

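>>> jog_arm(rows=[{"dp": [0,0,0],"dr": [0,0,0],"grip": 1},{"dp": [-0.6,-0.2,1.9],"dr": [0,0,0],"grip": 1},{"dp": [-1,-0.2,2.8],"dr": [0,0,0],"grip": 1},{"dp": [-1,-0.2,2.8],"dr": [0,0,0],"grip": 1},{"dp": [-1,-0.2,2.8],"dr": [0,0,0],"grip": 1}], grip_force=30)

```text
time_s: 10.43
tool_pos: [550.2, -221.1, 214.1]
tool_rot: [2.441, 0.282, -1.736]
contact_force: [0.6, 0.1, -2.0]
opening: 0.181
```

```bash
python3 look.py -
```

```text
10.43 [ 550.2 -221.1  214.1] [ 0.73  0.4  -0.39  1.93 -0.08  0.56 -0.89] [ 0.56  0.05 -1.98] 0.181
```

Force is about −2 N, which matches the gauge's weight plus light friction. I'll draw it the rest of the way out.

>>> jog_arm(rows=[{"dp": [-1.6,-0.4,4.7],"dr": [0,0,0],"grip": 1},{"dp": [-1.6,-0.4,4.7],"dr": [0,0,0],"grip": 1},{"dp": [-1.6,-0.4,4.7],"dr": [0,0,0],"grip": 1},{"dp": [-2.6,-0.6,7.6],"dr": [0,0,0],"grip": 1},{"dp": [-3.2,-0.8,9.4],"dr": [0,0,0],"grip": 1}])

```text
time_s: 10.85
tool_pos: [539.1, -223.6, 245.3]
tool_rot: [2.441, 0.282, -1.738]
contact_force: [0.0, -0.3, -1.7]
opening: 0.181
```

>>> jog_arm(rows=[{"dp": [-6.4,-1.5,18.9],"dr": [0,0,0],"grip": 1},{"dp": [-6.4,-1.5,18.9],"dr": [0,0,0],"grip": 1},{"dp": [-6.4,-1.5,18.9],"dr": [0,0,0],"grip": 1},{"dp": [-6.4,-1.5,18.9],"dr": [0,0,0],"grip": 1},{"dp": [0,0,0],"dr": [0,0,0],"grip": 1}])

```text
time_s: 11.27
tool_pos: [514.8, -231.3, 325.1]
tool_rot: [2.444, 0.275, -1.729]
contact_force: [0.6, -0.6, -0.7]
opening: 0.18
```

```bash
python3 look.py i 220 80 220 100 130
```

```text
11.27 [ 514.8 -231.3  325.1] [ 0.82  0.21 -0.42  1.88 -0.16  0.8  -0.82] [ 0.57 -0.6  -0.68] 0.18
```

View pics/i.png

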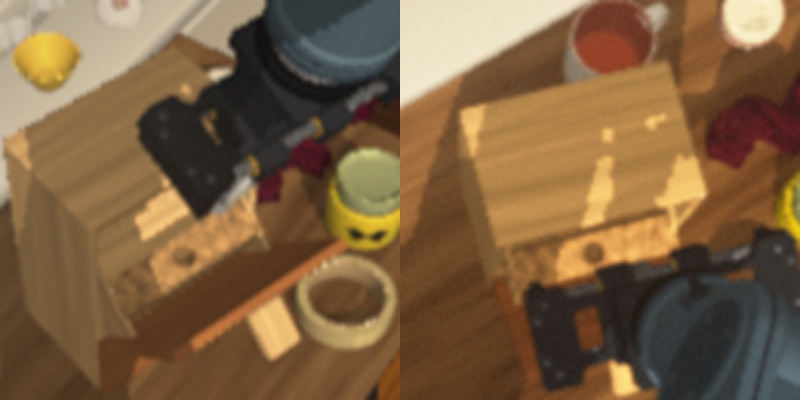

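The socket is empty (the hole shows at side (280,164)), the gauge is in the jaws, and the bin is still down. Next I'll shut the bin, using the finger faces against the tab's end while the gauge hangs clear below.

```bash
cat > push.py <<'E'
from h import *
def T(th,t,gap=0,s=28,hw=9):
    c=bin2w((-54,0,140.5),th);R=toolR(t,1);n=Rz@np.array([np.cos(t),0,np.sin(t)])
    return c-(hw+gap)*n+(s+8)*R[:,0],R
if __name__=="__main__":
    from plant import arm
    o=arm.get_obs()
    p,R=T(.75,.3,40);print(p,need(o,p,R),need(o,p+[0,0,130],R))
    print(T(.75,.3,0)[0])
E
python3 push.py
```

```text
[ 413.59260024 -254.83511629  105.1211893 ] (array([-100.5,  -24.7, -216.2]), array([-0.007,  0.035,  0.001])) (array([-100.5,  -24.7,  -86.2]), array([-0.007,  0.035,  0.001]))
[ 450.79814665 -246.11641181  116.94199757]
```

>>> jog_arm(rows=[{"dp": [-33.5,-8.2,0],"dr": [-0.0023,0.0117,0],"grip": 1},{"dp": [-33.5,-8.2,0],"dr": [-0.0023,0.0117,0],"grip": 1},{"dp": [-33.5,-8.2,0],"dr": [-0.0024,0.0117,0],"grip": 1},{"dp": [0,0,-30],"dr": [0,0,0],"grip": 1},{"dp": [0,0,-30],"dr": [0,0,0],"grip": 1}])

```text
time_s: 11.78
tool_pos: [412.7, -255.8, 260.3]
tool_rot: [2.409, 0.272, -1.777]
contact_force: [0.4, -0.7, -2.5]
opening: 0.183
```

>>> jog_arm(rows=[{"dp": [0,0,-35],"dr": [0,0,0],"grip": 1},{"dp": [0,0,-30],"dr": [0,0,0],"grip": 1},{"dp": [0,0,-20],"dr": [0,0,0],"grip": 1},{"dp": [0,0,0],"dr": [0,0,0],"grip": 1},{"dp": [0,0,0],"dr": [0,0,0],"grip": 1}])

```text
time_s: 12.2
tool_pos: [413.0, -253.3, 174.4]
tool_rot: [2.408, 0.282, -1.782]
contact_force: [0.4, 0.0, -1.7]
opening: 0.176
```

```bash
python3 look.py j 220 80 220 100 130; python3 push.py
```

```text
12.2 [ 413.  -253.3  174.4] [ 0.93  0.33 -0.39  2.16 -0.21  0.48 -0.59] [ 0.4   0.04 -1.65] 0.176
[ 413.59260024 -254.83511629  105.1211893 ] (array([ -0.9,  -0.2, -71.4]), array([-0.   , -0.   ,  0.001])) (array([-0.9, -0.2, 58.6]), array([-0.   , -0.   ,  0.001]))
[ 450.79814665 -246.11641181  116.94199757]
```

View pics/j.png

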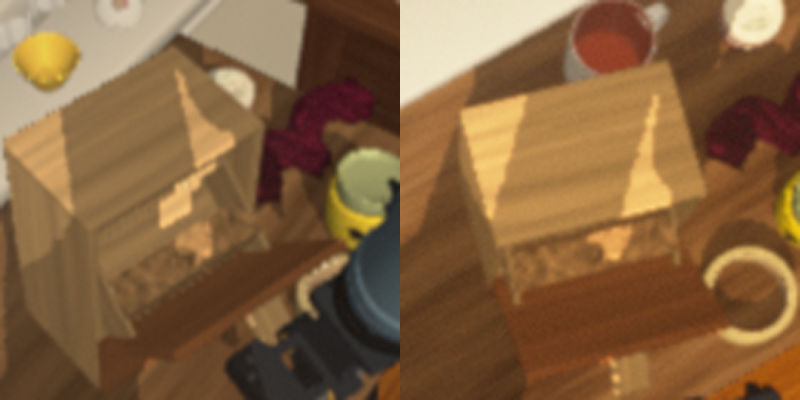

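>>> jog_arm(rows=[{"dp": [0,0,-25],"dr": [0,0,0],"grip": 1},{"dp": [0,0,-25],"dr": [0,0,0],"grip": 1},{"dp": [0,0,-20],"dr": [0,0,0],"grip": 1},{"dp": [0,0,0],"dr": [0,0,0],"grip": 1},{"dp": [0,0,0],"dr": [0,0,0],"grip": 1}])

```text
time_s: 12.72
tool_pos: [414.2, -254.6, 106.4]
tool_rot: [2.408, 0.278, -1.778]
contact_force: [0.2, -0.7, -2.2]
opening: 0.18
```

>>> jog_arm(rows=[{"dp": [9.3,2.2,3],"dr": [0,0,0],"grip": 1},{"dp": [9.3,2.2,3],"dr": [0,0,0],"grip": 1},{"dp": [4.6,1.1,1.5],"dr": [0,0,0],"grip": 1},{"dp": [0,0,0],"dr": [0,0,0],"grip": 1},{"dp": [0,0,0],"dr": [0,0,0],"grip": 1}])

```text
time_s: 13.13
tool_pos: [437.5, -249.3, 114.3]
tool_rot: [2.408, 0.278, -1.776]
contact_force: [-0.4, -0.5, -3.0]
opening: 0.183
```

```bash
python3 look.py k 230 110 230 120 130
```

```text
13.13 [ 437.5 -249.3  114.3] [ 0.85  0.47 -0.35  2.16 -0.18  0.33 -0.62] [-0.37 -0.55 -2.97] 0.183
```

View pics/k.png

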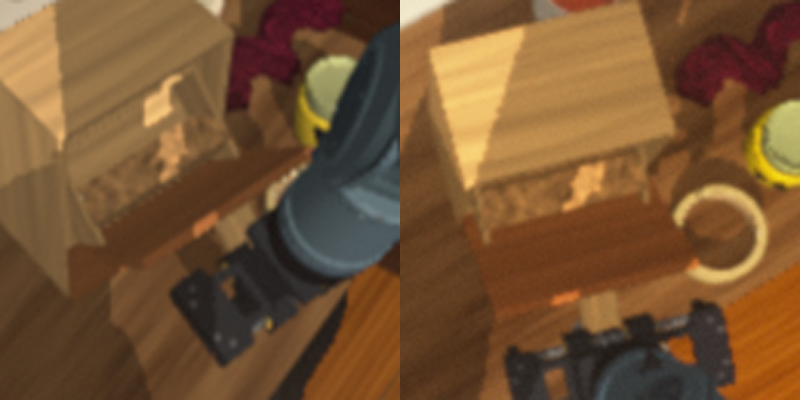

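The jaws are lined up with the tab, which sits just ahead of them. I'm planning the closing arc.

Run:
```python
from push import *
ths=np.r_[np.arange(.75,-.001,-.05),-.02,-.04]
tt=lambda th:max(.05,min(.3,.05+.25*th/.6))
prev,pR=T(.75,.3,0)
for th in ths[1:]:
    p,R=T(th,tt(th));d=(Ro.from_matrix(R)*Ro.from_matrix(pR).inv()).as_rotvec();print(round(th,2),round(tt(th),3),(p-prev).round(1),d.round(4),p.round(1));prev,pR=p,R
```

```text
0.7 0.3 [3.4 0.8 6.7] [0. 0. 0.] [ 454.2 -245.3  123.6]
0.65 0.3 [3.7 0.9 6.5] [0. 0. 0.] [ 457.9 -244.5  130.1]
0.6 0.3 [4.  0.9 6.3] [-0.  0.  0.] [ 461.9 -243.5  136.4]
0.55 0.279 [3.6 0.8 6.1] [-0.0048  0.0203 -0.    ] [ 465.4 -242.7  142.5]
0.5 0.258 [3.8 0.9 5.8] [-0.0048  0.0203  0.    ] [ 469.3 -241.8  148.3]
0.45 0.237 [4.1 1.  5.6] [-0.0048  0.0203 -0.    ] [ 473.4 -240.8  153.9]
0.4 0.217 [4.4 1.  5.4] [-0.0048  0.0203  0.    ] [ 477.8 -239.8  159.3]
0.35 0.196 [4.6 1.1 5.1] [-0.0048  0.0203 -0.    ] [ 482.5 -238.7  164.4]
0.3 0.175 [4.9 1.1 4.8] [-0.0048  0.0203  0.    ] [ 487.3 -237.6  169.2]
0.25 0.154 [5.1 1.2 4.6] [-0.0048  0.0203 -0.    ] [ 492.5 -236.4  173.8]
0.2 0.133 [5.3 1.2 4.3] [-0.0048  0.0203 -0.    ] [ 497.8 -235.1  178.1]
0.15 0.112 [5.5 1.3 4. ] [-0.0048  0.0203 -0.    ] [ 503.3 -233.8  182.1]
0.1 0.092 [5.7 1.3 3.7] [-0.0048  0.0203  0.    ] [ 509.  -232.5  185.7]
0.05 0.071 [5.9 1.4 3.3] [-0.0048  0.0203  0.    ] [ 514.9 -231.1  189.1]
-0.0 0.05 [6.  1.4 3. ] [-0.0048  0.0203 -0.    ] [ 520.9 -229.7  192.1]
-0.02 0.05 [2.7 0.6 1.1] [0. 0. 0.] [ 523.7 -229.   193.1]
-0.04 0.05 [2.8 0.6 1. ] [0. 0. 0.] [ 526.5 -228.4  194.1]
```

>>> jog_arm(rows=[{"dp": [5,1.2,1],"dr": [0,0,0],"grip": 1},{"dp": [4,1,1],"dr": [0,0,0],"grip": 1},{"dp": [4,1,0.6],"dr": [0,0,0],"grip": 1},{"dp": [1.5,0.4,3],"dr": [0,0,0],"grip": 1},{"dp": [2,0.4,3.7],"dr": [0,0,0],"grip": 1}])

```text
time_s: 13.65
tool_pos: [451.8, -245.0, 121.6]
tool_rot: [2.407, 0.279, -1.784]
contact_force: [-5.5, -1.0, -0.4]
opening: 0.181
```

```bash
python3 look.py l 230 110 230 120 130
```

```text
13.65 [ 451.8 -245.   121.6] [ 0.81  0.46 -0.33  2.14 -0.18  0.36 -0.66] [-5.52 -1.   -0.37] 0.181
```

View pics/l.png

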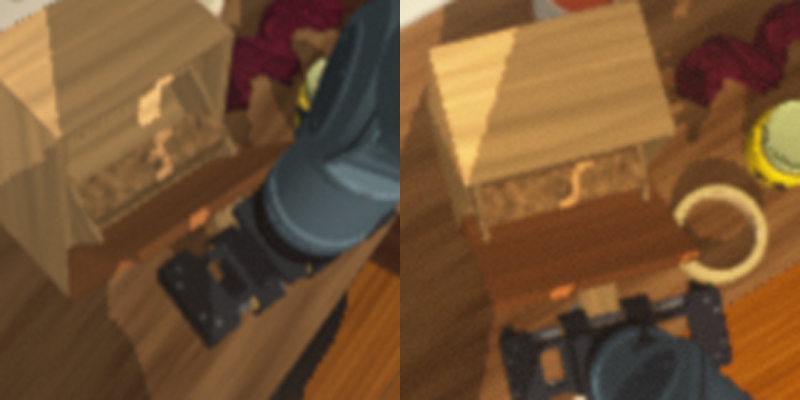

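There is contact at the tab's end (−5.5 N). I'm following the arc.

>>> jog_arm(rows=[{"dp": [4,1,6.5],"dr": [0,0,0],"grip": 1},{"dp": [4,0.9,6.3],"dr": [0,0,0],"grip": 1},{"dp": [3.6,0.8,6.1],"dr": [-0.0048,0.0203,0],"grip": 1},{"dp": [3.8,0.9,5.8],"dr": [-0.0048,0.0203,0],"grip": 1},{"dp": [4.1,1,5.6],"dr": [-0.0048,0.0203,0],"grip": 1}])

```text
time_s: 14.17
tool_pos: [472.0, -240.1, 152.8]
tool_rot: [2.345, 0.272, -1.854]
contact_force: [-4.4, 0.1, 0.5]
opening: 0.176
```

```bash
python3 look.py m 230 110 230 120 130
```

```text
14.17 [ 472.  -240.1  152.8] [ 0.67  0.42 -0.24  2.06 -0.11  0.5  -0.79] [-4.45  0.05  0.55] 0.176
```

View pics/m.png

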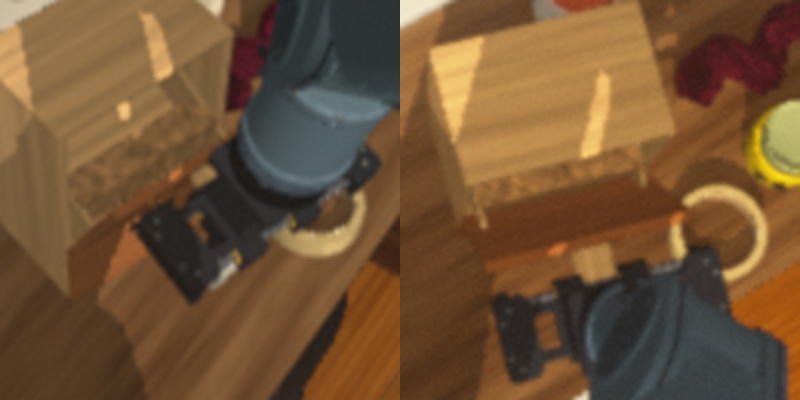

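The bin is closing along with the push. I'm continuing.

>>> jog_arm(rows=[{"dp": [4.4,1,5.4],"dr": [-0.0048,0.0203,0],"grip": 1},{"dp": [4.6,1.1,5.1],"dr": [-0.0048,0.0203,0],"grip": 1},{"dp": [4.9,1.1,4.8],"dr": [-0.0048,0.0203,0],"grip": 1},{"dp": [5.1,1.2,4.6],"dr": [-0.0048,0.0203,0],"grip": 1},{"dp": [5.3,1.2,4.3],"dr": [-0.0048,0.0203,0],"grip": 1}])

```text
time_s: 14.68
tool_pos: [496.8, -233.9, 176.5]
tool_rot: [2.24, 0.261, -1.966]
contact_force: [-2.0, 2.4, -2.3]
opening: 0.18
```

>>> jog_arm(rows=[{"dp": [5.5,1.3,4],"dr": [-0.0048,0.0203,0],"grip": 1},{"dp": [5.7,1.3,3.7],"dr": [-0.0048,0.0203,0],"grip": 1},{"dp": [3,0.7,1.7],"dr": [-0.0048,0.0203,0],"grip": 1},{"dp": [0,0,0],"dr": [-0.0048,0.0203,0],"grip": 1},{"dp": [0,0,0],"dr": [0,0,0],"grip": 1}])

```text
time_s: 15.1
tool_pos: [512.2, -230.8, 186.1]
tool_rot: [2.152, 0.25, -2.051]
contact_force: [-0.1, -0.1, -2.4]
opening: 0.182
```

```bash
python3 look.py n 230 80 230 100 130
```

```text
15.1 [ 512.2 -230.8  186.1] [ 0.46  0.45 -0.13  1.86  0.04  0.8  -1.02] [-0.08 -0.06 -2.36] 0.182
```

View pics/n.png

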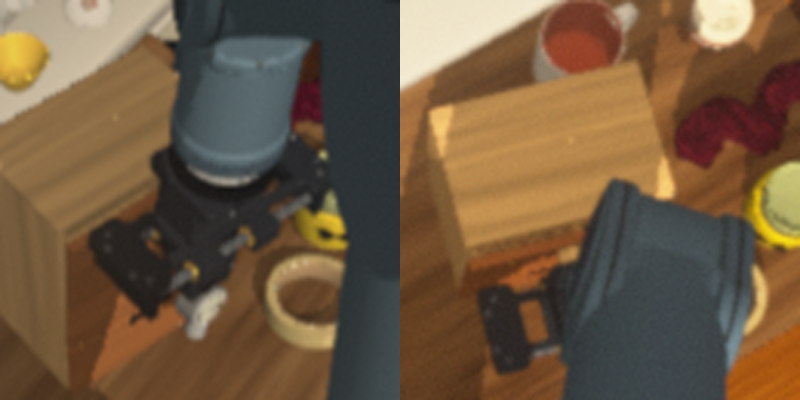

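The bin is nearly shut and the gauge hangs clear of it. I'm pressing home until the force climbs.

>>> jog_arm(rows=[{"dp": [2.9,0.7,1.2],"dr": [0,0,0],"grip": 1},{"dp": [2.9,0.7,0.8],"dr": [0,0,0],"grip": 1},{"dp": [2,0.5,0],"dr": [0,0,0],"grip": 1},{"dp": [0,0,0],"dr": [0,0,0],"grip": 1},{"dp": [0,0,0],"dr": [0,0,0],"grip": 1}])

```text
time_s: 15.62
tool_pos: [519.5, -229.5, 188.4]
tool_rot: [2.154, 0.248, -2.051]
contact_force: [-0.0, 0.1, -1.9]
opening: 0.178
```

```bash
python3 look.py -
```

```text
15.62 [ 519.5 -229.5  188.4] [ 0.45  0.46 -0.13  1.84  0.04  0.81 -1.03] [-0.04  0.09 -1.91] 0.178
```

>>> jog_arm(rows=[{"dp": [2,0.5,0],"dr": [0,0,0],"grip": 1},{"dp": [2,0.5,0],"dr": [0,0,0],"grip": 1},{"dp": [2,0.5,0],"dr": [0,0,0],"grip": 1},{"dp": [0,0,0],"dr": [0,0,0],"grip": 1},{"dp": [0,0,0],"dr": [0,0,0],"grip": 1}])

```text
time_s: 16.03
tool_pos: [520.1, -229.4, 187.7]
tool_rot: [2.144, 0.247, -2.064]
contact_force: [-17.6, -1.8, 10.6]
opening: 0.177
```

```bash
python3 look.py p 230 80 230 100 130
```

```text
16.03 [ 520.1 -229.4  187.7] [ 0.45  0.46 -0.12  1.83  0.04  0.82 -1.04] [-17.55  -1.76  10.59] 0.177
```

View pics/p.png

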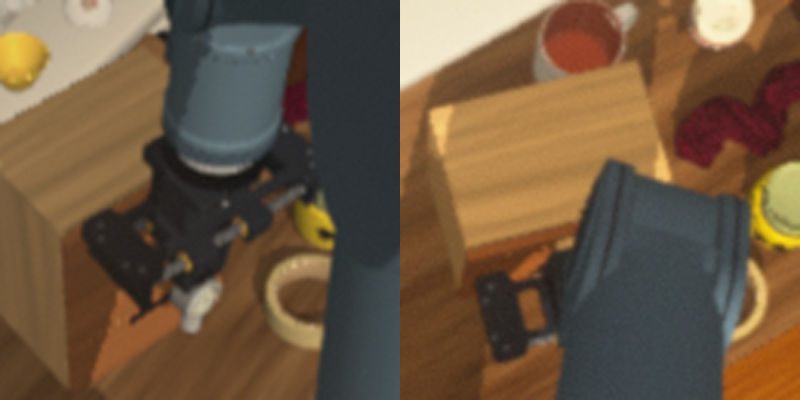

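The force is 17.6 N with no further travel, and the position matches the shut model. I'm backing off to check.

>>> jog_arm(rows=[{"dp": [-5,-1.2,0],"dr": [0,0,0],"grip": 1},{"dp": [-15,-3.5,0],"dr": [0,0,0],"grip": 1},{"dp": [-25,-6,0],"dr": [0,0,0],"grip": 1},{"dp": [-30,-7,0],"dr": [0,0,0],"grip": 1},{"dp": [-10,35,5],"dr": [0,0,0],"grip": 1}])

```text
time_s: 16.55
tool_pos: [435.4, -218.5, 192.5]
tool_rot: [2.155, 0.231, -2.06]
contact_force: [0.1, -0.6, -1.6]
opening: 0.186
```

>>> jog_arm(rows=[{"dp": [0,38,8],"dr": [0,0,0],"grip": 1},{"dp": [0,38,8],"dr": [0,0,0],"grip": 1},{"dp": [0,38,8],"dr": [0,0,0],"grip": 1},{"dp": [0,38,0],"dr": [0,0,0],"grip": 1},{"dp": [0,0,0],"dr": [0,0,0],"grip": 1}])

```text
time_s: 16.97
tool_pos: [440.9, -51.0, 218.2]
tool_rot: [2.152, 0.261, -2.044]
contact_force: [-1.0, 0.0, -2.5]
opening: 0.18
```

```bash
python3 look.py q 180 90 170 100 160
```

```text
16.97 [440.9 -51.  218.2] [ 0.23  0.22 -0.23  2.11  0.05  0.77 -1.36] [-1.    0.03 -2.52] 0.18
```

View pics/q.png

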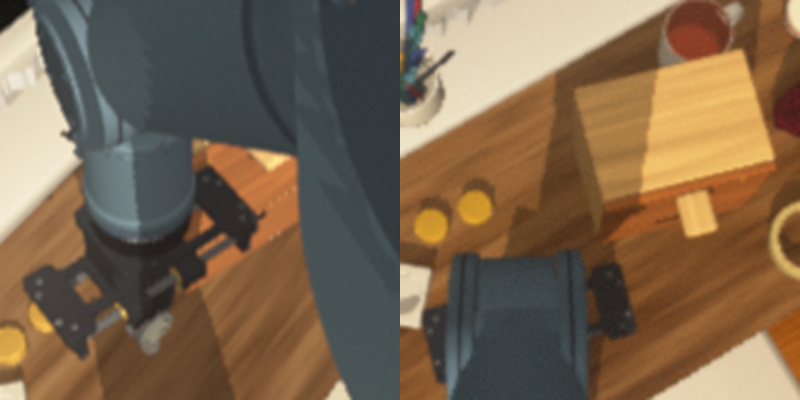

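The top view shows the bin shut, with the tab at (287,186) as at the start. I'm moving to above the ring.

Run:
```python
from h import *
from plant import arm
o=arm.get_obs();print(need(o,[508,203,165],toolR(0,1)))
a=cv2.imread("pics/top0.png").astype(int)
b=cv2.imread("pics/q_top_raw.png").astype(int)
# tab+front region
for n,im in(("0",a),("q",b)):
    cv2.imwrite(f"pics/t{n}.png",cv2.resize(im[120:210,230:330].astype(np.uint8),(400,360),interpolation=cv2.INTER_CUBIC))
cv2.imwrite("pics/tt.png",np.hstack([cv2.imread("pics/t0.png"),cv2.imread("pics/tq.png")]))
```

```text
(array([ 67.4, 260.2, -52.6]), array([-0.012,  0.048, -0.003]))
```

View pics/tt.png

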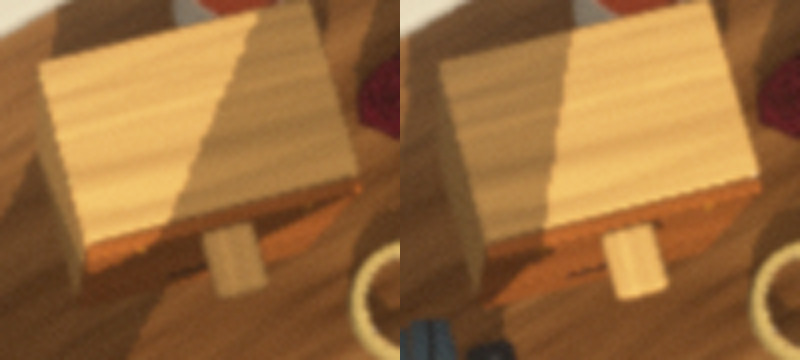

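>>> jog_arm(rows=[{"dp": [13,38,-5],"dr": [-0.003,0.012,0],"grip": 1},{"dp": [13,38,-5],"dr": [-0.003,0.012,0],"grip": 1},{"dp": [13,38,-5],"dr": [-0.003,0.012,0],"grip": 1},{"dp": [13,38,-5],"dr": [-0.003,0.012,0],"grip": 1},{"dp": [10,38,-5],"dr": [0,0,0],"grip": 1}])

```text
time_s: 17.48
tool_pos: [504.1, 131.4, 191.9]
tool_rot: [2.101, 0.237, -2.102]
contact_force: [0.6, 0.2, -1.8]
opening: 0.18
```

>>> jog_arm(rows=[{"dp": [5.4,35,-10],"dr": [0,0,0],"grip": 1},{"dp": [0,35.2,-8],"dr": [0,0,0],"grip": 1},{"dp": [0,0,-8],"dr": [0,0,0],"grip": 1},{"dp": [0,0,0],"dr": [0,0,0],"grip": 1},{"dp": [0,0,0],"dr": [0,0,0],"grip": 1}])

```text
time_s: 17.9
tool_pos: [507.9, 199.4, 165.6]
tool_rot: [2.098, 0.238, -2.103]
contact_force: [0.2, -0.3, -2.7]
opening: 0.176
```

```bash
python3 look.py r 90 190 90 140 120
python3 - <<'E'
from h import *
from plant import arm
o=arm.get_obs();print(o["tool_pos"],need(o,[508,203,165],toolR(0,1)))
a=cv2.imread("pics/top0.png");b=cv2.imread("pics/r_top_raw.png")
cv2.imwrite("pics/tt2.png",np.hstack([cv2.resize(i[165:205,270:310],(400,400),interpolation=cv2.INTER_NEAREST) for i in(a,b)]))
sa=cv2.imread("pics/side0.png");sb=cv2.imread("pics/r_side_raw.png")
cv2.imwrite("pics/ss2.png",np.hstack([cv2.resize(i[120:190,240:310],(400,400),interpolation=cv2.INTER_NEAREST) for i in(sa,sb)]))
E
```

```text
17.9 [507.9 199.4 165.6] [-0.24  0.49 -0.28  1.87  0.18  0.81 -1.96] [ 0.17 -0.32 -2.7 ] 0.176
[508.45479095 199.04709851 166.49103343] (array([-0.5,  4. , -1.5]), array([ 0.002, -0.001,  0.005]))
```

View pics/r.png

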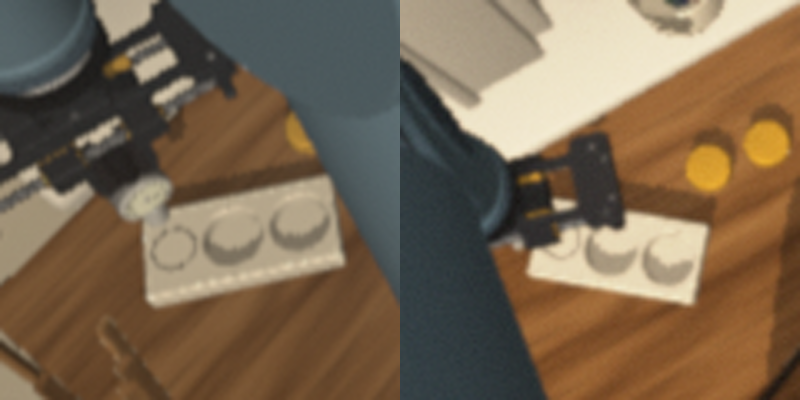

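View pics/tt2.png

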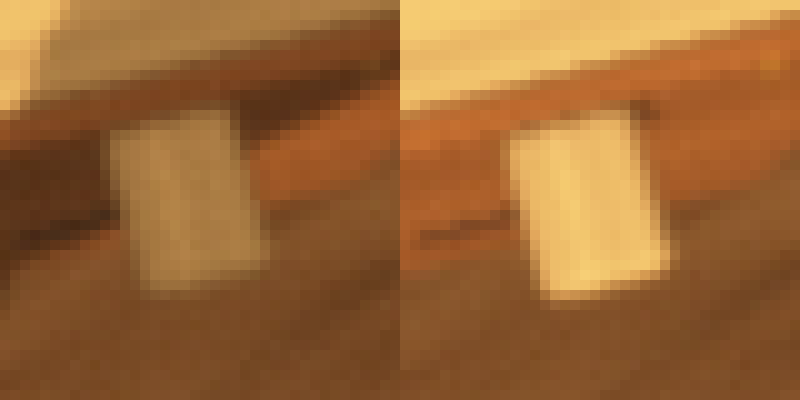

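View pics/ss2.png

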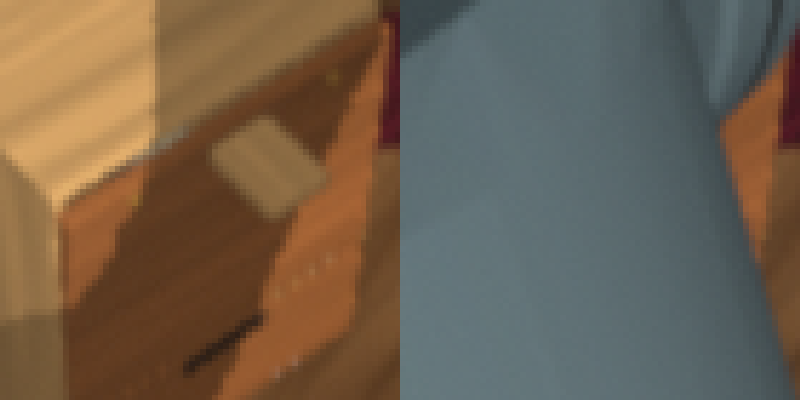

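```bash
cat > tab.py <<'E'
from h import *
import sys
from scipy.ndimage import map_coordinates
def prof(f,th=0):
    g=cv2.imread(f).astype(float).sum(2)/3
    s=np.arange(-66,-30,.25)   # bin x
    out=[]
    for x in s:
        uv=proj("top",[bin2w((x,y,147),0) for y in np.arange(-10,11,2.)]);out.append(map_coordinates(g,[uv[:,1],uv[:,0]],order=1).mean())
    return s,np.array(out)
for f in sys.argv[1:]:
    s,v=prof(f);lo=v[s<-62].mean();hi=v[(s>-50)&(s<-42)].mean();h=(lo+hi)/2
    i=np.where((v[:-1]<h)&(v[1:]>=h))[0][0];print(f,"end edge x=",s[i]+.25*(h-v[i])/(v[i+1]-v[i]),lo,hi)
    # sides along y
E
python3 tab.py pics/top0.png pics/top0.png pics/q_top_raw.png pics/r_top_raw.png
python3 - <<'E'
from h import *
for th in(0,.01,.02,.04):print(th,proj("top",[bin2w((-54,0,147),th),bin2w((-10,80,153),th)]).round(2).tolist())
E
```

```text
pics/top0.png end edge x= -52.50713459843591 77.24950664645955 119.85077340329691
pics/top0.png end edge x= -52.50713459843591 77.24950664645955 119.85077340329691
pics/q_top_raw.png end edge x= -54.27876294390428 78.08157082892264 176.23891610685047
pics/r_top_raw.png end edge x= -54.297868858444225 82.74624085946903 181.6052652404608
0 [[291.23, 193.01], [256.25, 183.31]]
0.01 [[291.36, 193.6], [256.4, 183.9]]
0.02 [[291.48, 194.19], [256.54, 184.5]]
0.04 [[291.71, 195.37], [256.84, 185.69]]
```

Run:
```python
from h import *
print(proj("top",[bin2w((-54,0,147),0),bin2w((-54,0,134),0),bin2w((-10,0,153),0),bin2w((0,0,158),0),bin2w((-10,0,147),0)]).round(2))
from scipy.ndimage import map_coordinates
import sys
sys.argv=["x"]
from tab import prof
for f in("pics/top0.png","pics/r_top_raw.png"):
    s,v=prof(f);lo=v[s<-62].mean();hi=v[(s>-50)&(s<-42)].mean();print([round((x-lo)/(hi-lo),2) for x in v[::4]])
# front-top edges: profile along x at z=153, y in 40..80 and -80..-40
    g=cv2.imread(f).astype(float)
    for ys in(np.arange(25,45,2.),np.arange(-60,-30,2.)):
        o=[]
        for x in np.arange(-20,14,2.):
            uv=proj("top",[bin2w((x,y,153),0) for y in ys]);o.append([int(map_coordinates(g[:,:,c],[uv[:,1],uv[:,0]],order=1).mean()) for c in(0,2)])
        print(o)
```

```text
[[291.23 193.01]
 [290.58 193.77]
 [287.04 175.86]
 [286.26 171.68]
 [286.77 176.31]]
[np.float64(0.0), np.float64(0.0), np.float64(-0.0), np.float64(-0.0), np.float64(0.0), np.float64(0.02), np.float64(0.03), np.float64(0.03), np.float64(0.03), np.float64(0.05), np.float64(0.11), np.float64(0.19), np.float64(0.29), np.float64(0.42), np.float64(0.58), np.float64(0.73), np.float64(0.84), np.float64(0.92), np.float64(0.98), np.float64(1.01), np.float64(1.03), np.float64(1.04), np.float64(1.04), np.float64(1.02), np.float64(1.01), np.float64(1.02), np.float64(1.03), np.float64(1.03), np.float64(1.04), np.float64(1.05), np.float64(1.05), np.float64(1.06), np.float64(1.06), np.float64(1.07), np.float64(1.06), np.float64(1.05)]
[[24, 89], [24, 87], [25, 88], [24, 89], [25, 93], [27, 104], [31, 119], [33, 128], [34, 130], [38, 133], [50, 146], [66, 173], [79, 194], [85, 204], [86, 206], [86, 207], [86, 209]]
[[36, 153], [32, 136], [29, 117], [27, 102], [25, 94], [25, 98], [28, 109], [31, 120], [32, 124], [34, 125], [39, 127], [49, 137], [60, 156], [66, 169], [69, 173], [69, 173], [69, 173]]
[... 331 characters left out ...]
64(1.02), np.float64(1.0), np.float64(0.99), np.float64(0.99), np.float64(0.98), np.float64(0.98), np.float64(0.98), np.float64(0.98), np.float64(0.98), np.float64(0.98), np.float64(0.98), np.float64(0.98), np.float64(0.98), np.float64(0.98), np.float64(0.98), np.float64(0.98), np.float64(0.98), np.float64(0.98)]
[[40, 166], [40, 163], [40, 163], [41, 166], [42, 172], [45, 182], [47, 193], [46, 194], [48, 190], [54, 187], [69, 199], [94, 227], [107, 240], [108, 240], [106, 238], [103, 235], [101, 233]]
[[41, 171], [40, 167], [39, 164], [40, 164], [41, 167], [42, 175], [45, 186], [47, 192], [47, 190], [49, 185], [61, 191], [84, 215], [105, 237], [110, 242], [109, 241], [107, 240], [108, 240]]
```

The bin reads shut within about 1 mm: the tab's lit end face accounts for most of the apparent edge shift. Now I'll check the gauge's pose in the hand.

```bash
cat > ov.py <<'E'
import sys
from gfit import *
from plant import arm
barrel=np.array([(9*np.cos(a),9*np.sin(a),z) for z in(0,28) for a in t])
def draw(tag,lean,along=80,dx=0,dy=0,u=105,v=215,S=50):
    o=arm.get_obs();tp=o["tool_pos"];R=Ro.from_rotvec(o["tool_rot"]).as_matrix()
    p=arm.camera("side");cv2.imwrite(f"pics/{tag}_raw.png",p["img"])
    i=cv2.resize(p["img"][v:v+S,u:u+S],(400,400),interpolation=cv2.INTER_NEAREST);j=i.copy()
    A=ax3(lean); piv=tp-8*R[:,0]; f=piv-A[:,2]*(along+8)+Rz@np.array([dx,dy,0])
    for pts,c in((case,(0,0,255)),(barrel,(0,255,0)),(knob,(255,0,0))):
        uv=(proj("side",f+pts@A.T)-[u,v]+.5)*400/S
        cv2.polylines(j,[cv2.convexHull(uv.astype(np.float32)).astype(int)],True,c,1)
    ring=(proj("side",[(508+16.5*np.cos(a),203+16.5*np.sin(a),22) for a in t])-[u,v]+.5)*400/S
    cv2.polylines(j,[ring.astype(int)],True,(255,0,255),1)
    cv2.imwrite(f"pics/{tag}.png",np.hstack([i,j]));print(o["time_s"],tp,f)
if __name__=="__main__":draw(sys.argv[1],float(sys.argv[2]),*[float(x) for x in sys.argv[3:]])
E
python3 ov.py s1 0
```

```text
18.0 [508.45479095 199.04709851 166.49103343] [508.45968709 199.05980798  86.49102184]
```

View pics/s1.png

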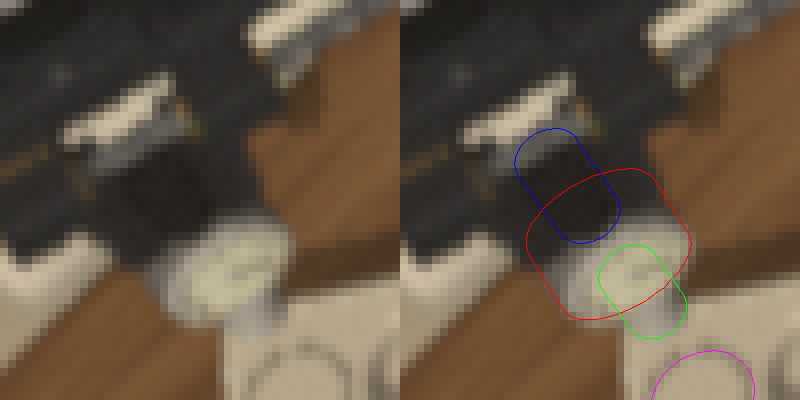

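The predicted outline matches the held gauge within about half a pixel (foot at (137,257)). I'm testing how sensitive that is to lean.

Run:
```python
from gfit import *
from ov import barrel
tp=np.array([508.45,199.05,166.5]);g=cv2.imread("pics/s1_raw.png");u,v,S=105,215,50
print("cam",-cv2.Rodrigues(np.array(K["side"][3]))[0].T@np.array(K["side"][4]))
out=[]
for lean,al in((-.08,80),(.08,80)):
    j=cv2.resize(g[v:v+S,u:u+S],(400,400),interpolation=cv2.INTER_NEAREST)
    A=ax3(lean);f=tp+[0,0,8]-A[:,2]*(al+8)
    for pts,c in((case[:40],(0,0,255)),(case[40:],(0,128,255)),(barrel,(0,255,0))):
        uv=(proj("side",f+pts@A.T)-[u,v]+.5)*8;cv2.polylines(j,[cv2.convexHull(uv.astype(np.float32)).astype(int)],True,c,1)
    out.append(j)
cv2.imwrite("pics/s2.png",np.hstack(out))
```

```text
cam [ 42.49333978  63.74978236 927.6660693 ]
```

View pics/s2.png

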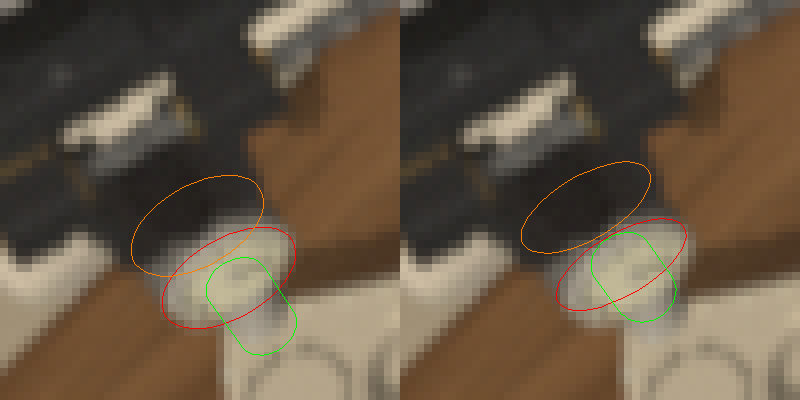

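```bash
cat > lf.py <<'E'
from gfit import *
from ov import barrel
import sys
def run(raw,tp,u=105,v=215,S=50,excl_mould=True):
    g=cv2.imread(raw)[v:v+S,u:u+S].astype(float);val=g.max(2);sat=(g.max(2)-g.min(2))/np.maximum(val,1)
    yy,xx=np.mgrid[:S,:S]
    c0=proj("side",[np.array(tp)-[0,0,32]])[0]-[u,v]
    near=(xx-c0[0])**2+(yy-c0[1])**2<15**2
    light=(sat<.42)&(val>85);dark=val<75
    # mould area: light pixels inside mould footprint projection
    m=np.zeros((S,S),np.uint8);B=[498.642,151.595,32.817]
    cor=xf(B,[(s*77,q*38,z) for s in(-1,1) for q in(-1,1) for z in(0,22)])
    cv2.fillConvexPoly(m,cv2.convexHull((proj("side",cor)-[u,v]).astype(np.float32)).astype(int),1)
    use=near&~dark&(m==0)
    obs=light.astype(float)
    def hull(p):
        A=ax3(p[0]);f=np.array(tp)+[0,0,8]-A[:,2]*(p[1]+8)+Rz@np.array([p[2],p[3],0])
        return np.maximum(ren("side",f+case@A.T,(u,v),N=S),ren("side",f+barrel@A.T,(u,v),N=S))
    def cost(p):return ((hull(p)-obs)[use]**2).sum()+(p[2]/1.5)**2+(p[3]/1.5)**2+((p[1]-80)/3)**2*.5
    for L in np.arange(-.12,.13,.03):
        r=minimize(lambda q:cost([L,*q]),[80,0,0],method="Nelder-Mead",options=dict(initial_simplex=[[80,0,0],[83,0,0],[80,1.5,0],[80,0,1.5]]));print(round(L,2),r.x.round(1),round(r.fun,2))
    w=np.zeros((S,S,3));w[...,1]=obs*255;w[~use]*=.4
    cv2.imwrite("pics/lf.png",cv2.resize(w.astype(np.uint8),(400,400),interpolation=cv2.INTER_NEAREST))
run("pics/s1_raw.png",[508.45,199.05,166.5])
E
python3 lf.py
```

```text
-0.12 [78.3  0.3 -0.2] 22.69
-0.09 [79.8  0.  -0.2] 22.52
-0.06 [81.3 -0.2 -0.2] 22.87
-0.03 [82.3 -0.5 -0. ] 23.39
0.0 [84.1 -0.9 -0.1] 24.58
0.03 [85.1 -1.6 -0.1] 26.15
0.06 [87.2 -1.8  0.3] 28.67
0.09 [88.5 -2.4  0.1] 31.9
0.12 [89.4 -3.1  0.2] 36.24
```

View pics/lf.png

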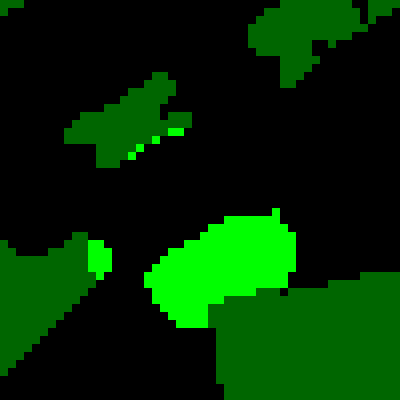

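Lean and grip height trade off against each other in this view, so the contact height will have to settle it. I'm moving down close to the mould.

>>> jog_arm(rows=[{"dp": [0,4,0],"dr": [0,0,0],"grip": 1},{"dp": [0,0,-15],"dr": [0,0,0],"grip": 1},{"dp": [0,0,-15],"dr": [0,0,0],"grip": 1},{"dp": [0,0,-12],"dr": [0,0,0],"grip": 1},{"dp": [0,0,-6],"dr": [0,0,0],"grip": 1}])

```text
time_s: 18.47
tool_pos: [507.1, 204.8, 117.1]
tool_rot: [2.097, 0.24, -2.103]
contact_force: [-0.6, -0.3, -2.9]
opening: 0.179
```

>>> jog_arm(rows=[{"dp": [0,0,0],"dr": [0,0,0],"grip": 1},{"dp": [0,0,0],"dr": [0,0,0],"grip": 1},{"dp": [0,0,0],"dr": [0,0,0],"grip": 1},{"dp": [0,0,0],"dr": [0,0,0],"grip": 1},{"dp": [0,0,0],"dr": [0,0,0],"grip": 1}])

```text
time_s: 18.88
tool_pos: [508.1, 205.7, 119.0]
tool_rot: [2.1, 0.242, -2.1]
contact_force: [0.9, 0.5, -1.8]
opening: 0.177
```

```bash
python3 look.py -;python3 ov.py s3 0 80 0 0
```

```text
18.88 [508.1 205.7 119. ] [-0.26  0.56 -0.27  1.89  0.21  0.72 -1.99] [ 0.94  0.48 -1.84] 0.177
18.8833 [508.05371815 205.6949948  118.9674838 ] [508.05278114 205.69500205  38.96748374]
```

View pics/s3.png

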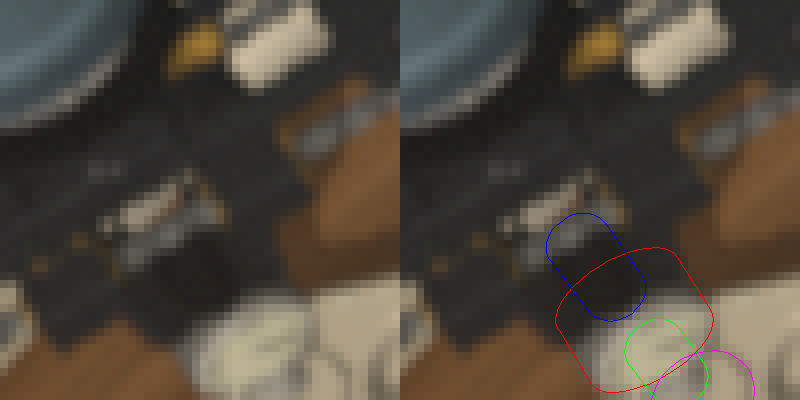

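>>> jog_arm(rows=[{"dp": [0,-2.5,-2],"dr": [0,0,0],"grip": 1},{"dp": [0,0,-2],"dr": [0,0,0],"grip": 1},{"dp": [0,0,-2],"dr": [0,0,0],"grip": 1},{"dp": [0,0,0],"dr": [0,0,0],"grip": 1},{"dp": [0,0,0],"dr": [0,0,0],"grip": 1}])

```text
time_s: 19.35
tool_pos: [507.4, 203.0, 112.1]
tool_rot: [2.098, 0.241, -2.101]
contact_force: [-0.2, 0.2, -2.1]
opening: 0.177
```

```bash
python3 look.py -;python3 ov.py s4 0 80 0 0 115 240
```

```text
19.35 [507.4 203.  112.1] [-0.26  0.57 -0.26  1.9   0.22  0.7  -1.99] [-0.24  0.23 -2.13] 0.177Traceback (most recent call last):
  File "ov.py", line 16, in <module>
    if __name__=="__main__":draw(sys.argv[1],float(sys.argv[2]),*[float(x) for x in sys.argv[3:]])
                            ~~~~^^^^^^^^^^^^^^^^^^^^^^^^^^^^^^^^^^^^^^^^^^^^^^^^^^^^^^^^^^^^^^^^^^
  File "ov.py", line 8, in draw
    i=cv2.resize(p["img"][v:v+S,u:u+S],(400,400),interpolation=cv2.INTER_NEAREST);j=i.copy()
                 ~~~~~~~~^^^^^^^^^^^^^
TypeError: slice indices must be integers or None or have an __index__ method
```

```bash
sed -i 's/\[float(x) for x in sys.argv\[3:\]\]/[float(x) for x in sys.argv[3:6]],*[int(x) for x in sys.argv[6:]]/' ov.py; python3 ov.py s4 0 80 0 0 115 240
```

```text
19.4 [507.51489642 203.06672868 112.19618847] [507.52493297 203.07039734  32.19618134]
```

View pics/s4.png

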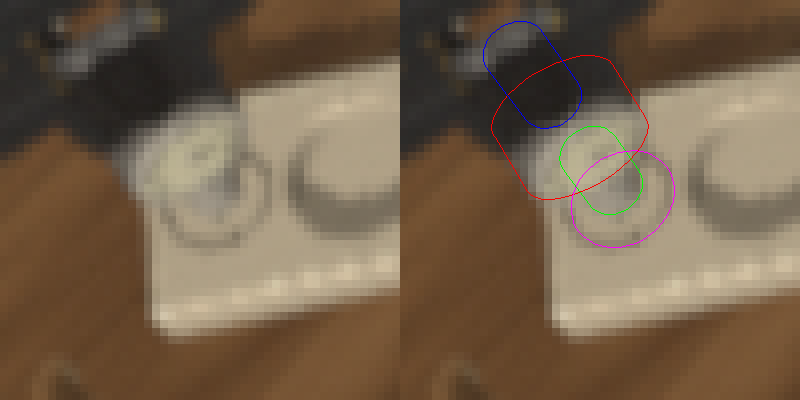

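In the zoom, the ring's centre is at (215,198) and the foot's lower edge at (208,222), still a few mm above the face. I'm descending to touch.

>>> jog_arm(rows=[{"dp": [0,0,-1],"dr": [0,0,0],"grip": 1},{"dp": [0,0,-1],"dr": [0,0,0],"grip": 1},{"dp": [0,0,-0.5],"dr": [0,0,0],"grip": 1},{"dp": [0,0,0],"dr": [0,0,0],"grip": 1},{"dp": [0,0,0],"dr": [0,0,0],"grip": 1}])

```text
time_s: 19.87
tool_pos: [507.6, 203.0, 109.8]
tool_rot: [2.099, 0.241, -2.101]
contact_force: [0.3, -0.2, -1.3]
opening: 0.182
```

>>> jog_arm(rows=[{"dp": [0,0,-1],"dr": [0,0,0],"grip": 1},{"dp": [0,0,-0.5],"dr": [0,0,0],"grip": 1},{"dp": [0,0,0],"dr": [0,0,0],"grip": 1},{"dp": [0,0,0],"dr": [0,0,0],"grip": 1},{"dp": [0,0,0],"dr": [0,0,0],"grip": 1}])

```text
time_s: 20.28
tool_pos: [507.6, 203.0, 108.3]
tool_rot: [2.099, 0.241, -2.101]
contact_force: [-0.5, 0.5, -1.8]
opening: 0.18
```

>>> jog_arm(rows=[{"dp": [0,0,-1],"dr": [0,0,0],"grip": 1},{"dp": [0,0,-0.5],"dr": [0,0,0],"grip": 1},{"dp": [0,0,0],"dr": [0,0,0],"grip": 1},{"dp": [0,0,0],"dr": [0,0,0],"grip": 1},{"dp": [0,0,0],"dr": [0,0,0],"grip": 1}])

```text
time_s: 20.7
tool_pos: [507.6, 203.0, 106.8]
tool_rot: [2.099, 0.241, -2.101]
contact_force: [-0.2, 0.6, -1.8]
opening: 0.176
```

>>> jog_arm(rows=[{"dp": [0,0,-0.5],"dr": [0,0,0],"grip": 1},{"dp": [0,0,-0.5],"dr": [0,0,0],"grip": 1},{"dp": [0,0,0],"dr": [0,0,0],"grip": 1},{"dp": [0,0,0],"dr": [0,0,0],"grip": 1},{"dp": [0,0,0],"dr": [0,0,0],"grip": 1}])

```text
time_s: 21.12
tool_pos: [507.7, 203.1, 105.9]
tool_rot: [2.099, 0.241, -2.101]
contact_force: [0.0, 0.1, 0.0]
opening: 0.178
```

The probe touches at TCP z of about 106.5, so the foot is about 80.5 mm below the TCP. I'm looking again before pressing.

Run:
```python
from gfit import *
from ov import barrel
from plant import arm
o=arm.get_obs();tp=o["tool_pos"];p=arm.camera("side");cv2.imwrite("pics/s5_raw.png",p["img"]);g=p["img"];u,v,S=120,240,40
q=arm.camera("top");cv2.imwrite("pics/s5_top.png",q["img"])
out=[cv2.resize(g[v:v+S,u:u+S],(390,390),interpolation=cv2.INTER_CUBIC)]
z=390/S
j=out[0].copy()
for L,c in((0,(0,255,0)),(-.04,(0,255,255)),(-.08,(0,0,255))):
    A=ax3(L);f=tp+[0,0,8]-A[:,2]*88.5
    for pts in(case[:40],barrel[:40]):
        uv=(proj("side",f+pts@A.T)-[u,v]+.5)*z;cv2.polylines(j,[uv.astype(int)],True,c,1)
B=[498.642,151.595,32.817]
for dx in(-75,75):
    e=(proj("side",xf(B,[(dx,-36,22),(dx,36,22)]))-[u,v]+.5)*z;cv2.polylines(j,[e.astype(int)],True,(255,0,255),1)
out.append(j);cv2.imwrite("pics/s5.png",np.hstack(out));print(tp)
```

```text
[507.74719359 203.07268056 105.93984479]
```

View pics/s5.png

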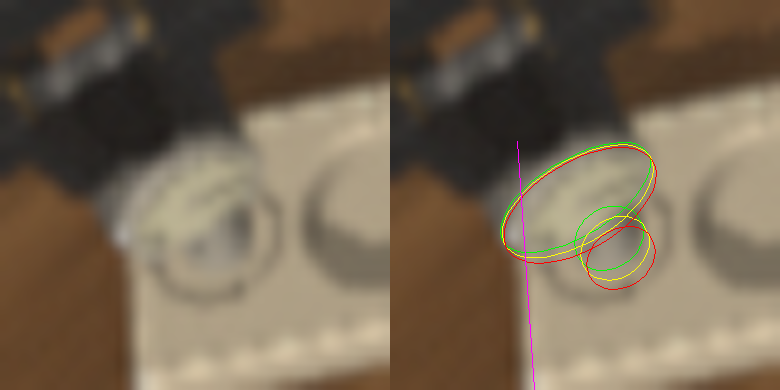

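The foot (≈(213,240) in the zoom) lies inside the ring (centre ≈(211,248), radius ≈64), and the axis is close to upright. I'm pressing down in small steps with a softer grip so that the foot can settle flat.

>>> jog_arm(rows=[{"dp": [0,0,-0.5],"dr": [0,0,0],"grip": 1},{"dp": [0,0,-0.5],"dr": [0,0,0],"grip": 1},{"dp": [0,0,-0.5],"dr": [0,0,0],"grip": 1},{"dp": [0,0,0],"dr": [0,0,0],"grip": 1},{"dp": [0,0,0],"dr": [0,0,0],"grip": 1}], grip_force=18)

```text
time_s: 21.63
tool_pos: [507.7, 203.1, 104.4]
tool_rot: [2.099, 0.241, -2.101]
contact_force: [0.5, 0.7, 1.5]
opening: 0.181
```

>>> jog_arm(rows=[{"dp": [0,0,-0.5],"dr": [0,0,0],"grip": 1},{"dp": [0,0,-0.5],"dr": [0,0,0],"grip": 1},{"dp": [0,0,0],"dr": [0,0,0],"grip": 1},{"dp": [0,0,0],"dr": [0,0,0],"grip": 1},{"dp": [0,0,0],"dr": [0,0,0],"grip": 1}])

```text
time_s: 22.05
tool_pos: [507.6, 203.0, 103.4]
tool_rot: [2.099, 0.241, -2.101]
contact_force: [0.6, -0.2, 1.6]
opening: 0.186
```

```bash
python3 look.py -; python3 -c "
from plant import arm;print(arm.get_obs()['wrist_torque'])"
```

```text
22.05 [507.6 203.  103.4] [-0.26  0.58 -0.26  1.9   0.22  0.68 -2.  ] [ 0.55 -0.2   1.63] 0.186
[-0.02557909 -0.02245799 -0.03243779]
```

>>> jog_arm(rows=[{"dp": [0,0,-0.3],"dr": [0,0,0],"grip": 1},{"dp": [0,0,-0.3],"dr": [0,0,0],"grip": 1},{"dp": [0,0,0],"dr": [0,0,0],"grip": 1},{"dp": [0,0,0],"dr": [0,0,0],"grip": 1},{"dp": [0,0,0],"dr": [0,0,0],"grip": 1}])

```text
time_s: 22.47
tool_pos: [507.7, 203.1, 102.8]
tool_rot: [2.099, 0.241, -2.101]
contact_force: [0.3, 1.2, 1.7]
opening: 0.182
```

>>> jog_arm(rows=[{"dp": [0,0,-0.3],"dr": [0,0,0],"grip": 1},{"dp": [0,0,-0.3],"dr": [0,0,0],"grip": 1},{"dp": [0,0,0],"dr": [0,0,0],"grip": 1},{"dp": [0,0,0],"dr": [0,0,0],"grip": 1},{"dp": [0,0,0],"dr": [0,0,0],"grip": 1}])

```text
time_s: 22.88
tool_pos: [508.0, 203.2, 102.6]
tool_rot: [2.1, 0.241, -2.1]
contact_force: [-0.1, 0.0, 6.1]
opening: 0.185
```

```bash
python3 look.py -; python3 -c "
from plant import arm;print(arm.get_obs()['wrist_torque'])"
```

```text
22.88 [508.  203.2 102.6] [-0.27  0.59 -0.26  1.9   0.22  0.68 -2.  ] [-0.08  0.02  6.13] 0.185
[-0.11394291  0.13579754  0.01441524]
```

Run:
```python
from plant import arm
import numpy as np,cv2
F=[];M=[]
for k in range(8):
    p=arm.camera("side");o=arm.get_obs();F.append(o["contact_force"]);M.append(o["wrist_torque"])
print(np.mean(F,0).round(2),np.std(F,0).round(2),np.mean(M,0).round(3),np.std(M,0).round(3),o["time_s"],o["tool_pos"])
cv2.imwrite("pics/s6_raw.png",p["img"]);cv2.imwrite("pics/s6.png",cv2.resize(p["img"][235:285,115:165],(500,500),interpolation=cv2.INTER_CUBIC))
```

```text
[-0.5   0.03  5.82] [0.53 0.51 0.37] [-0.071  0.108  0.007] [0.025 0.03  0.03 ] 23.2833 [507.9758673  203.19861907 102.57395738]
```

View pics/s6.png

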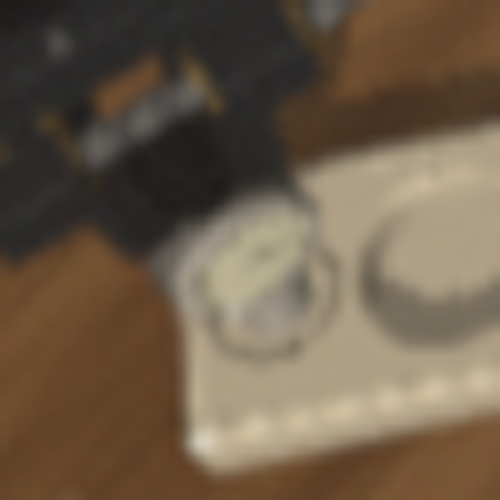

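The foot sits centred in the ring (foot ≈(268,303), ring centre ≈(265,300) in the zoom). The mean net push is 5.8 N, or about 7.7 N with the gauge's weight. The moment hints at a slight edge load, so I'll test it with a tiny pitch about the foot.

>>> jog_arm(rows=[{"dp": [0.4,0.1,0],"dr": [-0.0011,0.0049,0],"grip": 1},{"dp": [0.4,0.1,0],"dr": [-0.0011,0.0049,0],"grip": 1},{"dp": [0,0,0],"dr": [0,0,0],"grip": 1},{"dp": [0,0,0],"dr": [0,0,0],"grip": 1},{"dp": [0,0,0],"dr": [0,0,0],"grip": 1}])

```text
time_s: 23.7
tool_pos: [508.8, 203.4, 102.6]
tool_rot: [2.089, 0.24, -2.11]
contact_force: [-0.4, -1.0, 6.6]
opening: 0.185
```

```bash
cat > ft.py <<'E'
from h import *
from plant import arm
F=[];M=[]
for k in range(8):
    p=arm.camera("side");o=arm.get_obs();F.append(o["contact_force"]);M.append(o["wrist_torque"])
F=np.mean(F,0);M=np.mean(M,0)
print(o["time_s"],o["tool_pos"].round(2),"F",F.round(2),"M",M.round(3),"F_org",(Rz.T@F).round(2),"M_org",(Rz.T@M).round(3),need(o,o["tool_pos"],toolR(0,1))[1])
cv2.imwrite("pics/last_raw.png",p["img"])
E
python3 ft.py
```

```text
24.1 [508.78 203.37 102.6 ] F [-0.38 -0.34  5.97] M [-0.074  0.114  0.007] F_org [-0.44 -0.25  5.97] M_org [-0.046  0.128  0.007] [ 0.002 -0.01   0.001]
```

>>> jog_arm(rows=[{"dp": [-0.6,-0.1,0],"dr": [0.0017,-0.0073,0],"grip": 1},{"dp": [-0.6,-0.1,0],"dr": [0.0017,-0.0073,0],"grip": 1},{"dp": [-0.4,-0.1,0],"dr": [0.0011,-0.0049,0],"grip": 1},{"dp": [0,0,0],"dr": [0,0,0],"grip": 1},{"dp": [0,0,0],"dr": [0,0,0],"grip": 1}])

```text
time_s: 24.52
tool_pos: [507.1, 203.0, 102.6]
tool_rot: [2.111, 0.243, -2.09]
contact_force: [0.1, -0.2, 5.8]
opening: 0.185
```

```bash
python3 ft.py
```

```text
24.9167 [507.15 203.04 102.54] F [-0.17 -0.45  5.35] M [-0.063  0.094  0.001] F_org [-0.27 -0.4   5.35] M_org [-0.04   0.106  0.001] [-0.002  0.009  0.001]
```

>>> jog_arm(rows=[{"dp": [0,0,-0.0],"dr": [0,0,0],"grip": 1},{"dp": [0,0,1.0],"dr": [0,0,0],"grip": 1},{"dp": [0,0,0.5],"dr": [0,0,0],"grip": 1},{"dp": [0,0,0],"dr": [0,0,0],"grip": 1},{"dp": [0,0,0],"dr": [0,0,0],"grip": 1}])

```text
time_s: 25.33
tool_pos: [506.7, 202.9, 103.5]
tool_rot: [2.11, 0.243, -2.091]
contact_force: [-0.5, 0.1, 1.6]
opening: 0.183
```

```bash
python3 ft.py
python3 - <<'E'
from gfit import *
from ov import barrel
from plant import arm
tp=arm.get_obs()["tool_pos"];g=cv2.imread("pics/last_raw.png");u,v,S=120,240,40;z=390/S
a=cv2.resize(g[v:v+S,u:u+S],(390,390),interpolation=cv2.INTER_CUBIC);j=a.copy()
for L,c in((.05,(255,0,0)),(0,(0,255,0)),(-.05,(0,0,255))):
    A=ax3(L);f=tp+[0,0,8]-A[:,2]*88.5
    for pts in(case[:40],barrel[:40]):
        uv=(proj("side",f+pts@A.T)-[u,v]+.5-[.65,0])*z;cv2.polylines(j,[uv.astype(int)],True,c,1)
cv2.imwrite("pics/s7.png",np.hstack([a,j]))
E
```

```text
25.7333 [506.78 202.89 103.58] F [0.23 0.   1.59] M [0.029 0.008 0.013] F_org [ 0.23 -0.05  1.59] M_org [0.03  0.001 0.013] [-0.002  0.009  0.001]
```

View pics/s7.png

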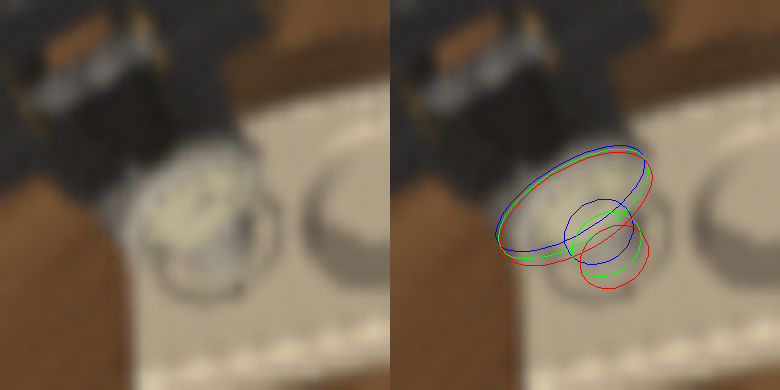

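The probe-only moment is about zero. The loaded moment fits a ~0.4 N side force acting through a long lever, so it says nothing against flat contact. To check lean independently, I'll fit the earlier picture with the gauge over plain wood.

```bash
cat > lf2.py <<'E'
from gfit import *
from ov import barrel
def run(raw,tp,tilt,u,v,S,mould):
    g=cv2.imread(raw)[v:v+S,u:u+S].astype(float);val=g.max(2);sat=(val-g.min(2))/np.maximum(val,1)
    yy,xx=np.mgrid[:S,:S];A0=ax3(tilt);piv=np.array(tp)+8*A0[:,2]
    fuv=proj("side",[piv-A0[:,2]*88.5])[0]-[u,v];cuv=proj("side",[piv-A0[:,2]*40])[0]-[u,v]
    near=(xx-cuv[0])**2+(yy-cuv[1])**2<14**2
    # soft membership by saturation: light ~ .25, wood ~ .6
    soft=np.clip((.58-sat)/(.58-.28),0,1);dark=cv2.dilate((val<80).astype(np.uint8),np.ones((3,3)))>0
    use=near&~dark
    if mould:
        m=np.zeros((S,S),np.uint8);cor=xf([498.642,151.595,32.817],[(s*78,q*39,z) for s in(-1,1) for q in(-1,1) for z in(0,22)])
        cv2.fillConvexPoly(m,cv2.convexHull((proj("side",cor)-[u,v]).astype(np.float32)).astype(int),1);use&=m==0
    lab,n=cv2.connectedComponents((soft>.5).astype(np.uint8)[...]);  # keep blob near case
    n,lab,st,ce=cv2.connectedComponentsWithStats(((soft>.4)&use).astype(np.uint8))
    k=1+np.argmin([np.hypot(*(ce[i]-(cuv*.6+fuv*.4))) -.02*st[i,4] for i in range(1,n)])
    other=(lab>0)&(lab!=k);use&=~cv2.dilate(other.astype(np.uint8),np.ones((3,3))).astype(bool)
    def hull(p,al):
        A=ax3(tilt+p[0]);f=piv-A[:,2]*(al+8)+Rz@np.array([p[1],p[2],0])
        return np.maximum(ren("side",f+case@A.T,(u,v),N=S),ren("side",f+barrel@A.T,(u,v),N=S))
    def cost(p,al):return ((hull(p,al)-soft)[use]**2).sum()+(p[1]/2)**2*.3+(p[2]/2)**2*.3
    for al in(79.5,80.5,81.5):
        b=min((minimize(cost,x0,(al,),method="Nelder-Mead",options=dict(initial_simplex=[x0,x0+[.05,0,0],x0+[0,2,0],x0+[0,0,2]])) for x0 in map(np.array,([0.,0,0],[-.06,0,0],[.06,0,0]))),key=lambda r:r.fun)
        print(raw,al,b.x.round(3),round(b.fun,2))
    w=np.dstack([soft*255*use,hull(b.x,al)*255,soft*255]);cv2.imwrite("pics/w.png",cv2.resize(w.astype(np.uint8),(400,400),interpolation=cv2.INTER_NEAREST));return cv2.resize(g.astype(np.uint8),(400,400),interpolation=cv2.INTER_NEAREST)
run("pics/s1_raw.png",[508.45,199.05,166.5],0,105,215,50,True)
a=proj("side",[(441,-51,180)])[0].astype(int)-25
i=run("pics/q_side_raw.png",[440.9,-51.0,218.2],.05,int(a[0]),int(a[1]),50,False)
cv2.imwrite("pics/w2.png",np.hstack([i,cv2.imread("pics/w.png")]))
E
python3 lf2.py
```

```text
pics/s1_raw.png 79.5 [-0.104  0.006 -0.093] 2.21
pics/s1_raw.png 80.5 [-0.088  0.156 -0.071] 2.3
pics/s1_raw.png 81.5 [-0.07  -0.001 -0.013] 2.39
pics/q_side_raw.png 79.5 [-0.028 -0.493  0.746] 4.0
pics/q_side_raw.png 80.5 [-0.03  -0.197  0.671] 3.96
pics/q_side_raw.png 81.5 [-0.036  0.778  0.278] 4.09
```

View pics/w2.png

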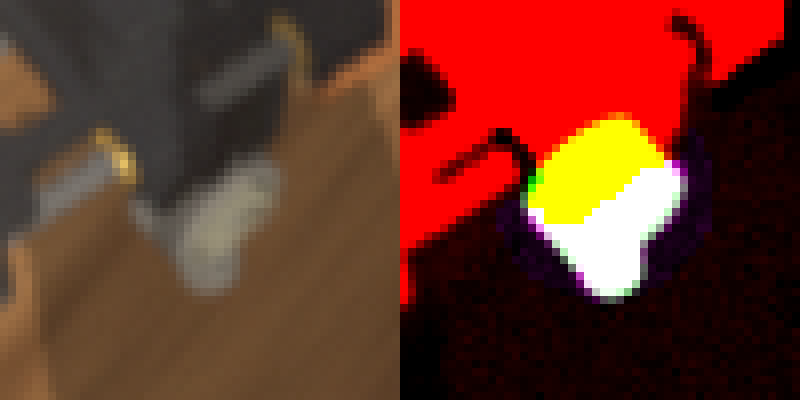

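The clear silhouette over the wood gives a lean of −0.03 rad relative to the tool. I'll tilt another 0.02 rad about the foot to compensate, then press again.

>>> jog_arm(rows=[{"dp": [-0.8,-0.2,0],"dr": [0.0023,-0.0097,0],"grip": 1},{"dp": [-0.8,-0.2,0],"dr": [0.0023,-0.0097,0],"grip": 1},{"dp": [0,0,0],"dr": [0,0,0],"grip": 1},{"dp": [0,0,-0.4],"dr": [0,0,0],"grip": 1},{"dp": [0,0,-0.4],"dr": [0,0,0],"grip": 1}])

```text
time_s: 26.15
tool_pos: [505.2, 202.5, 102.9]
tool_rot: [2.132, 0.245, -2.071]
contact_force: [-0.1, 0.0, 2.3]
opening: 0.182
```

>>> jog_arm(rows=[{"dp": [0,0,-0.4],"dr": [0,0,0],"grip": 1},{"dp": [0,0,0],"dr": [0,0,0],"grip": 1},{"dp": [0,0,0],"dr": [0,0,0],"grip": 1},{"dp": [0,0,0],"dr": [0,0,0],"grip": 1},{"dp": [0,0,0],"dr": [0,0,0],"grip": 1}])

```text
time_s: 26.57
tool_pos: [505.4, 202.6, 102.6]
tool_rot: [2.132, 0.245, -2.071]
contact_force: [-0.8, -0.9, 5.5]
opening: 0.18
```

```bash
python3 ft.py
```

```text
26.9667 [505.41 202.55 102.58] F [ 0.06 -0.04  5.25] M [-0.04   0.016  0.007] F_org [ 0.05 -0.05  5.25] M_org [-0.035  0.025  0.007] [-0.007  0.028  0.001]
```

The side force is now about zero and the moment small. I'll add slightly more push, then do the final checks.

>>> jog_arm(rows=[{"dp": [0,0,-0.15],"dr": [0,0,0],"grip": 1},{"dp": [0,0,0],"dr": [0,0,0],"grip": 1},{"dp": [0,0,0],"dr": [0,0,0],"grip": 1},{"dp": [0,0,0],"dr": [0,0,0],"grip": 1},{"dp": [0,0,0],"dr": [0,0,0],"grip": 1}])

```text
time_s: 27.38
tool_pos: [505.5, 202.6, 102.6]
tool_rot: [2.132, 0.245, -2.07]
contact_force: [1.1, -0.1, 5.5]
opening: 0.184
```

```bash
python3 ft.py
python3 - <<'E'
from h import *
from plant import arm
q=arm.camera("top");cv2.imwrite("pics/fin_top.png",q["img"])
a=cv2.imread("pics/side0.png");b=cv2.imread("pics/last_raw.png")
c=lambda i:cv2.resize(i[235:295,120:200],(400,300),interpolation=cv2.INTER_CUBIC)
d=lambda i:cv2.resize(i[150:230,110:370],(400,123*2),interpolation=cv2.INTER_CUBIC)
at=cv2.imread("pics/top0.png")
cv2.imwrite("pics/fin.png",np.vstack([np.hstack([c(a),c(b)]),np.hstack([d(at),d(q["img"])])]))
# mould shift: right-hand part of mould, visible in both
f=lambda i:cv2.Laplacian(cv2.GaussianBlur(cv2.cvtColor(i,cv2.COLOR_BGR2GRAY),(3,3),0).astype(np.float32),cv2.CV_32F)
A=f(a)[238:284,158:196];B=f(b)[238:284,158:196];print("mould shift px side",cv2.phaseCorrelate(A,B,cv2.createHanningWindow(A.shape[::-1],cv2.CV_32F)))
E
python3 tab.py pics/fin_top.png
```

```text
27.7833 [505.53 202.61 102.56] F [0.41 0.   6.21] M [-0.074  0.005 -0.015] F_org [ 0.4  -0.09  6.21] M_org [-0.071  0.022 -0.015] [-0.007  0.029  0.001]
mould shift px side ((-1.083337494247047, 0.7192073076318337), 0.31840059608221055)
pics/fin_top.png end edge x= -54.30948426165788 82.82014355873109 181.43890262190016
```

View pics/fin.png

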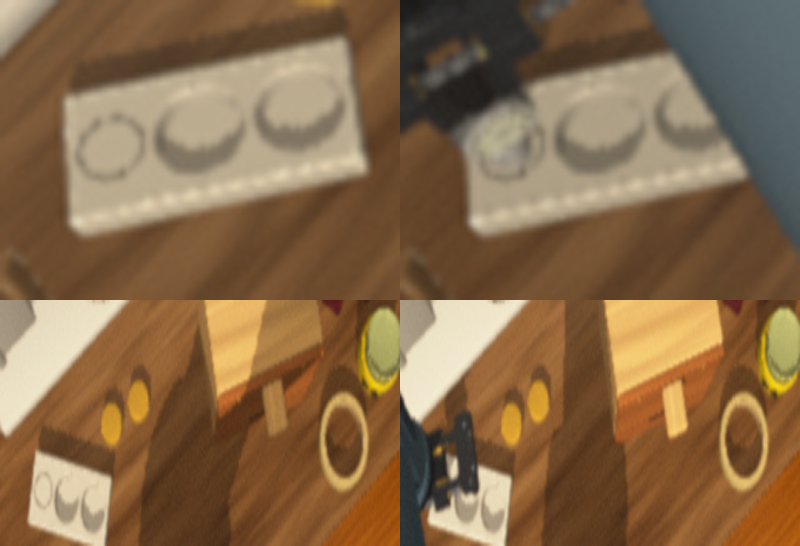

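Run:
```python
from h import *
f=lambda n:cv2.cvtColor(cv2.imread(n),cv2.COLOR_BGR2GRAY)
b=f("pics/last_raw.png")
for n in("pics/side0.png","pics/s4_raw.png"):
  for (r0,r1,c0,c1) in((266,286,128,178),(250,282,150,175)):
    t=f(n)[r0:r1,c0:c1];s=cv2.matchTemplate(b[r0-3:r1+3,c0-3:c1+3],t,cv2.TM_CCOEFF_NORMED);y,x=np.unravel_index(s.argmax(),s.shape)
    sub=lambda l,m,r:(l-r)/(2*(l-2*m+r))
    print(n,x-3+sub(s[y,x-1],s[y,x],s[y,x+1]),y-3+sub(s[y-1,x],s[y,x],s[y+1,x]),s.max().round(3))
```

```text
pics/side0.png 0.01004262175410986 0.04000839218497276 0.997
pics/side0.png 0.016134530305862427 0.06781663000583649 0.999
pics/s4_raw.png -0.0011010344605892897 0.032987479120492935 0.998
pics/s4_raw.png 0.009859448298811913 0.064287930727005 0.999
```

The mould has moved less than 0.1 px, the push is steady, and the bystanders look unchanged. I'm handing in.

```bash
python3 -c "
from plant import arm
print(arm.hand_in());o=arm.get_obs();print(o['time_s'],o['contact_force'],o['opening'])"
```

```text
the job is handed in; nothing more can be done
None
the job is handed in; nothing more can be done
```

I handed the job in at about 28 s of the 67 s allowed, with the arm still holding the gauge pressed on the ring. I pulled the bin down to its stop, drew the gauge out and pushed the bin shut with the fingers against the end of its pull. Then I stood the gauge in the ring and pressed it down.

**What the last checks showed**
- **Push:** the net force reading is 6.2 N, or about 8 N on the mould with the gauge's weight. The TCP dropped about 4 mm between first contact and the sharp force rise, which matches the probe's full travel.
- **Foot position:** before the last 0.02 rad tilt, the picture showed the foot centred in the ring to within about 2 mm. The final picture still shows it inside.
- **Mould:** it moved less than 0.1 px in the side view.
- **Bystanders:** the cakes, tape and pot look unmoved in the top view.

**Less certain**
- **Bin shut:** the closing push ended hard at about 18 N with no more travel. Afterwards the pull's end edge looked about 1.8 mm further out in the top view. Its lit end face probably explains most of that, but the panel's own edge also hinted at about 1 mm, so the bin may be up to about 0.01 rad short of shut.
- **Gauge upright:** two silhouette fits disagreed on the lean in the hand, at −0.03 rad and about −0.08 rad. I corrected for the clearer one (−0.03), which brought the side force and moment close to zero. A tilt of a few hundredths of a radian could remain.

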